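# Clear the sampling bench and start the steriliser

### The job

Clear the sampling bench: lay every capped tube down inside the white tray and every steel scoop down inside the steel pan, wholly below the rims. Once all are sorted, slide the pan sideways along the bench, without lifting it, from the cork pad until it stands centred on the black hotplate with the rings; then press the pedal right down to its stop to start the steriliser, hold it there for a moment, and let it come back up. Leave the tape, the bottle and the glove carton alone.

Things in the scene. Friction and masses are not known exactly. Their poses are not given: they have to be found in the camera images.
- tube0: Capped sample tube, lying: white, 28 mm diameter, 116 mm long, 50 g, hexagonal blue cap (26 mm long, 36 mm over flats) at its +x end and white hexagonal collar (10 mm long, 36 mm over flats) at -x. Origin on its axis at mid-length, 18 mm above what it lies on; x along it to the cap. Grip the bare part, x = -48 to +32 mm, across the tube. May be absent (None).
- tube1: Capped sample tube, lying: white, 28 mm diameter, 116 mm long, 50 g, hexagonal blue cap (26 mm long, 36 mm over flats) at its +x end and white hexagonal collar (10 mm long, 36 mm over flats) at -x. Origin on its axis at mid-length, 18 mm above what it lies on; x along it to the cap. Grip the bare part, x = -48 to +32 mm, across the tube. May be absent (None).
- tube2: Capped sample tube, lying: white, 28 mm diameter, 116 mm long, 50 g, hexagonal blue cap (26 mm long, 36 mm over flats) at its +x end and white hexagonal collar (10 mm long, 36 mm over flats) at -x. Origin on its axis at mid-length, 18 mm above what it lies on; x along it to the cap. Grip the bare part, x = -48 to +32 mm, across the tube. May be absent (None).
- scoop0: Steel scoop, 130 mm long, 70 g: square 14 mm handle from x = -65 to +15 mm, 20 mm block at the butt (-x), open bowl 36 mm wide, 20 mm high from +15 to +65 mm. Origin on the handle's centre line at mid-length, near the centre of mass, 10 mm above what it lies on; x to the bowl, z up. Grip the handle across it near the origin. May be absent (None).
- scoop1: Steel scoop, 130 mm long, 70 g: square 14 mm handle from x = -65 to +15 mm, 20 mm block at the butt (-x), open bowl 36 mm wide, 20 mm high from +15 to +65 mm. Origin on the handle's centre line at mid-length, near the centre of mass, 10 mm above what it lies on; x to the bowl, z up. Grip the handle across it near the origin. May be absent (None).
- scoop2: Steel scoop, 130 mm long, 70 g: square 14 mm handle from x = -65 to +15 mm, 20 mm block at the butt (-x), open bowl 36 mm wide, 20 mm high from +15 to +65 mm. Origin on the handle's centre line at mid-length, near the centre of mass, 10 mm above what it lies on; x to the bowl, z up. Grip the handle across it near the origin. May be absent (None).
- tray: Fixed white plastic transport tray for tubes, open on top: 160 (x) by 200 (y) by 45 mm high, walls and floor 5 mm. Origin at the centre of its underside on the bench; a tube fits lengthwise along its x, three side by side along its y at 50 mm spacing.
- pan: Loose steel steriliser pan for scoops, open on top, 0.4 kg: 170 (x) by 180 (y) by 45 mm high, walls and floor 4 mm. Origin: centre of its underside. A straight level handle sticks out of its -x side, roughly towards the robot. A scoop fits lengthwise along its x, three side by side along y at 50 mm spacing. Starts on the cork pad, up to 12 degrees askew.
- pan_handle (a point): Middle of the pan's black handle bar, 36 mm above the bench, 130 mm along -x from the pan's origin: the bar is 90 mm long (along the pan's x), 16 mm wide, 16 mm high. Pinch it from above across its width.
- hotplate: Black hotplate surface with two white rings, 210 (x) by 190 (y) mm, flush with the bench (no step). Origin at its centre on the bench. Lies beside the cork pad, to its left or right (y), about 0.2 m between centres.
- park: Plain cork-brown pad, 210 (x) by 190 (y) mm, flush with the bench (no step), on which the pan starts. Origin at its centre.
- pedal_pad (a point): Where to press, on the pedal's rubber-topped face, 80 mm from its hinge; at rest 53 mm above the bench, 30 mm at the stop. The pedal is a steel plate 105 by 70 mm that slopes up away from the robot from a hinge at its near end, on a dark steel base 130 by 90 mm. Press straight down with closed fingers.
- pedal (a joint): Pedal angle in rad: 0 at rest (up), 0.30 hard down at its stop. A spring lifts it back; pressing at the pad takes about 5 N at first and 10 N at the stop.
- tape: Bystander: roll of yellow tape lying flat, 100 mm diameter, 24 mm high, origin at the centre of its underside. Leave it alone.
- bottle: Bystander: white bottle, 64 mm diameter, 150 mm high, standing; origin at the centre of its underside. Leave it alone.
- gloves: Bystander: cardboard glove carton 100 by 200 by 70 mm; origin at the centre of its underside. Leave it alone.

How it is judged:
By the outcome, as a careful person would: the job done as asked, in the order asked, and still so for the second after the job is handed in, with the robot touching nothing.
Of tube0, tube1, tube2, scoop0, scoop1, scoop2 only 4 to 6 are there at a start; the rules pass over those that are not, and their reading is None.
At some moment in a run one of tube0, tube1, tube2, scoop0, scoop1, scoop2 may be knocked a few centimetres aside while the robot is not near it.
Once in a run the grip may slacken for a moment while it holds something.
It also fails if it takes over 210 s, if anything falls off the work surface, if the arm or the gripper's body presses on something with over 40 N, if the wrist force passes 120 N, or if a joint passes its speed limit or range.

### The arm

A 6-joint arm with a two-finger parallel gripper is mounted at the origin on the work surface. World frame = base frame: x ahead of the robot, y to its left, z up, the work surface at z = 0. Lengths are in m, angles in rad, forces in N, time in s.
With the tool pointing down it reaches from about 0.375 to 0.9 m from the base axis. Payload 3.1 kg.
Tool frame: the origin (TCP) lies at the very end of the fingers, on their centre line; the grasp point (between the pads) lies 19 mm behind it; x points along the fingers, z is the direction in which the jaws open and shut, and the axes are right-handed (so a half turn about x gives the same grasp; the last joint's range is limited). The gripper opens to 87 mm and grips with 3 to 60 N. Pads are 19 mm wide; open, the fingers measure 117 mm over their backs; the gripper's body (75 mm by 190 mm) begins 51 mm behind the grasp point.
Start: joints at [1.145, 0.527, 1.433, -0, 1.181, -0.178], TCP at [0.153, 0.606, 0.223] pointing down, gripper open.
Joint ranges: [-3.08, 3.08], [-0.75, 2.2], [0.22, 2.44], [-1.43, 4.57], [0, 2.65], [-2.85, 2.85]. Speed limits (rad/s): [2.79, 2.79, 3.14, 3.14, 3.14, 3.14].

### API

Orientations are given as a unit quaternion [x, y, z, w].
In Python, from rig import get_obs, vision, hand_in gives the robot as it stands. The module is installed in compiled form; this text tells all that it offers.
- The arm moves only by the tool step_arm, never from a script. Its arguments are lists of equal length, an entry for each row: "slide": the shift along the world's x, y, z scaled (see below), a list of three; "turn": the turn, a rotation vector about the world's x, y, z scaled (see below), a list of three. In form: {"slide": [[dx, dy, dz], ...], "turn": [[wx, wy, wz], ...]}. A call has 1 to 12 rows; each row is the pose to reach, as a shift and turn from the pose commanded when the call began, turning the shorter way round; what a row does not reach only later rows make up. The controller multiplies each number of a shift by 0.1 m and each number of a turn by 2 pi rad. A row lasts 1/10 s, in which the tool goes at most 50 mm and 8.59 degrees, less where a joint would pass 70% of its speed; a pose out of reach is approached as far as the arm can. A call with a number of a shift or a turn outside -1 to 1 is refused whole. A call with a gripper value outside its range is refused whole. "jaw" is the opening, from 0 (shut) to 1 (fully open), set as the call begins (left out, the last holds). The fingers move at their own pace and stop on an object; "newtons" is the grip in N (left out, the last holds). Time passes only in rows, so rows that repeat a pose let the fingers close. It gives the time, the measured TCP pose, the force and the opening at its end, in the units of the state.
- get_obs(): the state, without advancing time (a new reading comes with each control period).
- vision.camera(name): name is "scene" or "side" or "wrist"; returns a dict with "image" (384x512x3 uint8, red, green, blue), "depth" (384x512 float32, m along the optical axis (not along the pixel's ray), 0 where there is no reading), "mtx" (3x3 intrinsics, pixels), "T" (4x4, takes a point from camera to world coordinates). Camera axes: x right, y down, z forward; pixel columns grow to the right and rows downward; lengths in m; the calibration is good to about 2 mm. A picture is of the moment at which its call begins.
- hand_in(): hands the job in, once; it reports no verdict.
Trained networks look in a picture, given as the dict that the camera call returned (one of the last four; its "shot" number tells which), for a name from the list of things; names that differ only in an ending like _2 or _b are one class to them, and where a whole thing is asked for, a point or a joint stands for the part that bears it (a point fixed in the world has none). Each returns a list of dicts, best first, with "p" (0 to 1); they miss things now and then, are a little off and sometimes report something else, mostly with a low value. They report only what shows in the picture. A call takes as long as a camera call.
- vision.silhouettes(picture, thing): "mask" (384x512 bool, what is visible of it) and "centre" ([column, row] in pixels, amid what is visible of it).
- vision.spot_point(picture, thing): "centre" ([column, row] in pixels: a listed point, or the origin of a listed thing).
The state is a dict: "time": time; "q": joint angles; "joint_velocities": joint speeds; "joint_torque": joint torques, N m; "position": TCP position; "tool_rot": TCP orientation; "ft_force": force on the tool from outside, world axes, zero at the start; "moment": the same for the moment, N m; "grip_width": finger opening in m.
Only numpy, scipy, OpenCV 4.12 (cv2) and the standard library are available. Lean on these libraries where they do the work, as an engineer would, in place of code of your own. Each camera call takes 0.05 s, during which the arm holds its last target.

## Working session

There is one attempt and no reset: what is moved stays moved. The work goes in short steps, Python scripts to look and compute and a tool call to move; the robot and the scene stay as the last step left them, time stands still between calls to the robot, and variables do not carry over. Pictures are saved under pics/ and viewed, and the job is handed in when it is done.

Besides the shell and the picture viewer there is one more tool, called after "Call:" in YAML: its name, and indented under it one key for each argument. step_arm: Moves the arm, as the interface text tells. Its arguments: {"type":"object","properties":{"slide":{"type":"array"},"turn":{"type":"array"},"jaw":{"type":"number"},"newtons":{"type":"number"}},"required":["slide","turn"]}

```bash
mkdir -p pics; ls; python3 - <<'E'
from rig import get_obs, vision
import cv2
o=get_obs(); print({k:o[k] for k in('time','q','position','tool_rot','ft_force','grip_width')})
for n in('scene','side','wrist'):
    c=vision.camera(n); cv2.imwrite(f'pics/{n}0.png',c['image'][:,:,::-1]); print(n,c['T'].round(3).tolist())
E
```

```text
pics
{'time': 0.0, 'q': array([ 1.14450530e+00,  5.28456132e-01,  1.43390386e+00, -3.40616612e-05,
        1.18140239e+00, -1.78445510e-01]), 'position': array([0.15296036, 0.60523265, 0.22157731]), 'tool_rot': array([-0.43473231,  0.55863964,  0.43399999,  0.55729129]), 'ft_force': array([-0.08485678, -0.55103372, -0.58039446]), 'grip_width': 0.08729820991122404}
scene [[-0.839, 0.363, -0.405, 1.118], [0.544, 0.544, -0.639, 0.885], [-0.012, -0.756, -0.655, 0.987], [0.0, 0.0, 0.0, 1.0]]
side [[0.885, -0.362, 0.295, 0.192], [-0.466, -0.663, 0.586, -0.702], [-0.017, -0.655, -0.755, 0.962], [0.0, 0.0, 0.0, 1.0]]
wrist [[0.246, 0.929, 0.278, 0.077], [0.969, -0.235, -0.072, 0.624], [-0.002, 0.287, -0.958, 0.385], [0.0, 0.0, 0.0, 1.0]]
```

View pics/scene0.png

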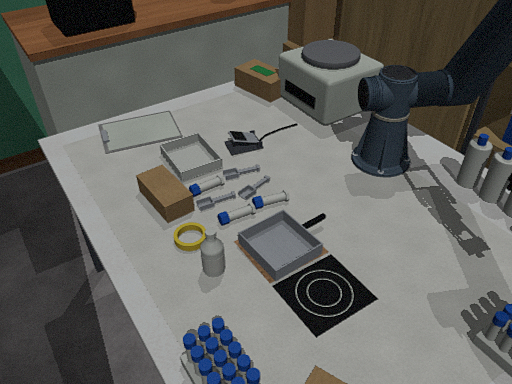

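View pics/side0.png

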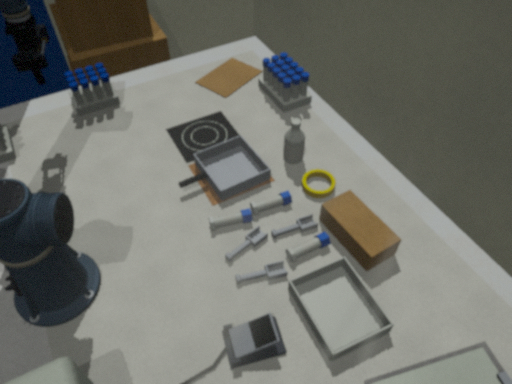

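View pics/wrist0.png

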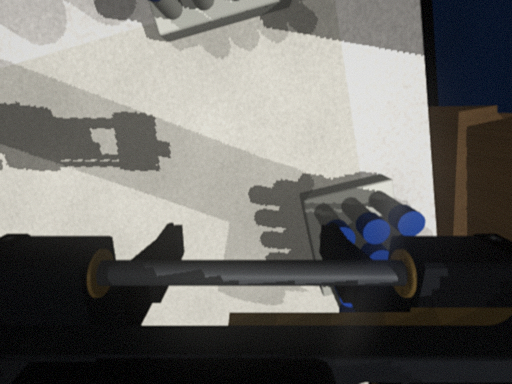

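The scene view shows six items amid tray (190,157), pan (280,243) on cork and hotplate (325,293): tubes near (207,186), (237,215), (270,201) and scoops near (241,172), (216,200), (254,187). The pedal is at (243,140). The side view agrees with this. The wrist camera isn't looking at any of it.

```bash
cat > h.py <<'E'
from rig import get_obs, vision
import cv2, numpy as np
def world(c,cols,rows,d=None):
    cols=np.asarray(cols,float);rows=np.asarray(rows,float)
    K=c['mtx']
    if d is None: d=c['depth'][rows.astype(int),cols.astype(int)]
    P=np.stack([(cols-K[0,2])/K[0,0]*d,(rows-K[1,2])/K[1,1]*d,d],1)
    return P@c['T'][:3,:3].T+c['T'][:3,3]
def atz(c,px,z):
    K=c['mtx'];r=c['T'][:3,:3]@np.array([(px[0]-K[0,2])/K[0,0],(px[1]-K[1,2])/K[1,1],1]);o=c['T'][:3,3]
    return o+r*(z-o[2])/r[2]
def cloud(c,mask):
    rr,cc=np.nonzero(mask&(c['depth']>0)); return world(c,cc,rr),cc,rr
def proj(c,p):
    q=c['T'][:3,:3].T@(np.asarray(p)-c['T'][:3,3]);q=c['mtx']@q;return q[:2]/q[2]
def items(c,minp=0.3):
    out=[]
    for kind in('tube0','scoop0'):
        for s in vision.silhouettes(c,kind):
            if s['p']<minp: continue
            P,cc,rr=cloud(c,s['mask'])
            if len(P)<15: continue
            m=np.median(P,0); k=np.linalg.norm(P-m,axis=1)<.1; P,cc,rr=P[k],cc[k],rr[k]
            xy=P[:,:2].astype(np.float32)
            (cx,cy),(w,h),a=cv2.minAreaRect(xy)
            mu=xy.mean(0);u,sv,vt=np.linalg.svd(xy-mu,full_matrices=False);ax=vt[0]
            t=(xy-mu)@ax
            if kind=='tube0':
                col=c['image'][rr,cc].astype(int);b=(col[:,2]-col[:,0])>60
                if b.any() and t[b].mean()<t.mean(): ax=-ax
            else:
                n=(xy-mu)@np.array([-ax[1],ax[0]])
                if n[t>0.02].std()<n[t<-0.02].std(): ax=-ax
            t=(xy-mu)@ax; n=(xy-mu)@np.array([-ax[1],ax[0]])
            lo,hi=np.percentile(t,[0.5,99.5])
            cen=mu+ax*(lo+hi)/2
            out.append((kind[:-1],round(s['p'],2),cen.round(4),round(float(np.degrees(np.arctan2(ax[1],ax[0]))),1),round(float(hi-lo),3),np.percentile(P[:,2],[5,50,98]).round(3),s['centre']))
    return out
def fit(c,name):
    o=[]
    for s in vision.silhouettes(c,name)[:2]:
        P,_,_=cloud(c,s['mask']);o.append((s['p'],cv2.minAreaRect(P[:,:2].astype(np.float32)),np.percentile(P[:,2],[2,50,98]).round(3)))
    return o
E
python3 - <<'E'
from h import *
for n in('scene','side'):
    c=vision.camera(n)
    print(n)
    for i in items(c): print(*i)
    for t in('tray','pan','hotplate','park','pedal','gloves','bottle','tape'):
        for f in fit(c,t)[:1]: print(t,f)
        for s in vision.spot_point(c,t)[:1]:
            print('  spot',s['p'],s['centre'],atz(c,s['centre'],0).round(4))
    for t,z in(('pan_handle',.036),('pedal_pad',.053),('tube0',.018),('scoop0',.01)):
        for s in vision.spot_point(c,t)[:3]: print(t,s['p'],atz(c,s['centre'],z).round(4))
E
```

```text
scene
tube 0.93 [ 0.4733 -0.0157] -12.0 0.117 [0.012 0.028 0.039] [270.4, 198.6]
tube 0.86 [ 0.6107 -0.1945] 2.7 0.117 [0.011 0.028 0.039] [208.6, 184.3]
tube 0.66 [ 0.6012 -0.0187] -5.8 0.116 [0.004 0.028 0.039] [234.2, 214.9]
scoop 0.83 [ 0.6166 -0.1262] -9.2 0.126 [0.001 0.012 0.022] [214.7, 195.7]
scoop 0.63 [ 0.4737 -0.1125] 14.3 0.129 [0.    0.012 0.023] [250.3, 188.6]
scoop 0.5 [ 0.4666 -0.2091] -16.4 0.128 [0.003 0.014 0.022] [230.9, 172.5]
tray (0.66, ((0.5637317895889282, -0.41165322065353394), (0.2842453122138977, 0.19296836853027344), 87.08415985107422), array([0.001, 0.012, 0.047]))
  spot 0.55 [189.0, 162.9] [ 0.5922 -0.3732  0.    ]
pan (0.91, ((0.5052839517593384, 0.13501600921154022), (0.2936241030693054, 0.22610430419445038), 2.1736485958099365), array([0.001, 0.008, 0.047]))
  spot 0.65 [277.8, 246.7] [ 0.5633  0.1476 -0.    ]
hotplate (0.81, ((0.5561007261276245, 0.3505733609199524), (0.2130538374185562, 0.1931394338607788), 0.0923917144536972), array([-0.003,  0.001,  0.005]))
  spot 0.67 [325.8, 293.8] [0.5557 0.3578 0.    ]
park (0.79, ((0.5560228228569031, 0.15283936262130737), (0.19200125336647034, 0.2172093391418457), 89.97210693359375), array([-0.003,  0.001,  0.006]))
pedal (0.74, ((0.3515007495880127, -0.38126587867736816), (0.16480575501918793, 0.10583154857158661), 56.738624572753906), array([0.   , 0.042, 0.061]))Traceback (most recent call last):
  File "<stdin>", line 8, in <module>
ValueError: it knows: bottle, gloves, hotplate, pan, pan_handle, park, pedal_pad, scoop, tape, tray, tube
```

```bash
python3 - <<'E'
from h import *
for n in('side','scene'):
    c=vision.camera(n)
    print(n)
    if n=='side':
      for i in items(c): print(*i)
    for t in('tray','pan','hotplate','park','gloves','bottle','tape'):
        f=fit(c,t)
        if f and n=='side':print(t,f[0])
        for s in vision.spot_point(c,t)[:1]:
            print(t,'  spot',s['p'],s['centre'],atz(c,s['centre'],0).round(4))
    for t,z in(('pan_handle',.036),('pedal_pad',.053),('tube',.018),('scoop',.01)):
        try:
            for s in vision.spot_point(c,t)[:3]: print(t,s['p'],atz(c,s['centre'],z).round(4))
        except Exception as e: print(e)
    # rims
    for t in('tray','pan'):
        s=vision.silhouettes(c,t)[0];P,cc,rr=cloud(c,cv2.dilate(s['mask'].astype(np.uint8),np.ones((3,3)))>0)
        k=(P[:,2]>.040)&(P[:,2]<.052);m=np.median(P[k],0)
        k&=np.linalg.norm(P[:,:2]-m[:2],axis=1)<.18
        print(t,'rim',cv2.minAreaRect(P[k][:,:2].astype(np.float32)),k.sum())
E
```

```text
side
tube 0.9 [ 0.6135 -0.21  ] 0.0 0.123 [0.008 0.03  0.038] [309.1, 243.6]
tube 0.68 [ 0.4696 -0.0332] -14.2 0.115 [0.015 0.029 0.038] [231.8, 219.0]
tube 0.66 [ 0.5967 -0.0352] -7.5 0.112 [0.014 0.029 0.037] [268.3, 204.1]
scoop 0.98 [ 0.4741 -0.1169] 17.2 0.134 [0.001 0.014 0.022] [249.1, 241.9]
scoop 0.96 [ 0.6143 -0.1298] -3.8 0.129 [0.002 0.014 0.022] [298.4, 228.1]
scoop 0.74 [0.4665 0.1238] -83.1 0.153 [-0.002  0.001  0.005] [212.2, 185.3]
scoop 0.69 [ 0.4656 -0.2155] -10.4 0.13 [0.002 0.014 0.022] [267.4, 272.0]
tray (0.74, ((0.591728150844574, -0.3733949661254883), (0.22147515416145325, 0.1849086582660675), 87.14201354980469), array([0.002, 0.006, 0.046]))
tray   spot 0.92 [339.2, 309.3] [ 0.5869 -0.3847  0.    ]
pan (0.56, ((0.5323755741119385, 0.17499873042106628), (0.2889746129512787, 0.2326485514640808), 2.4300053119659424), array([-0.   ,  0.007,  0.046]))
pan   spot 0.9 [233.0, 168.2] [0.5736 0.1621 0.    ]
hotplate (0.58, ((0.5564256906509399, 0.34442228078842163), (0.21040844917297363, 0.21136754751205444), 1.176843523979187), array([-0.004,  0.001,  0.005]))
hotpl
[... 1594 characters left out ...]

gloves   spot 0.76 [166.9, 200.3] [ 0.7484 -0.2269  0.    ]
bottle   spot 0.64 [214.8, 268.2] [0.7595 0.1166 0.    ]
tape   spot 0.92 [191.1, 236.2] [ 0.7576 -0.0335  0.    ]
pan_handle 0.82 [0.4399 0.1487 0.036 ]
pedal_pad 0.63 [ 0.395 -0.349  0.053]
tube 0.63 [ 0.6027 -0.0251  0.018 ]
tube 0.62 [ 0.6037 -0.2125  0.018 ]
tube 0.42 [ 0.4842 -0.0924  0.018 ]
scoop 0.84 [ 0.4738 -0.109   0.01  ]
scoop 0.55 [ 0.6082 -0.1286  0.01  ]
scoop 0.49 [ 0.4648 -0.2197  0.01  ]
tray rim ((0.5812174677848816, -0.3781639337539673), (0.20980581641197205, 0.16257630288600922), 87.51224517822266) 275Traceback (most recent call last):
  File "<stdin>", line 18, in <module>
IndexError: list index out of range
```

Call:
step_arm:
  slide:
    - [1, -1, 0.3]
    - [1, -1, 0.3]
    - [1, -1, 0.3]
  turn:
    - [0, 0, 0]
    - [0, 0, 0]
    - [0, 0, 0]
  jaw: 0.7
  newtons: 25

```text
time: 3.25
position: [0.2542, 0.5047, 0.2529]
tool_rot: [-0.435, 0.558, 0.435, 0.558]
ft_force: [1.1, 0.6, -0.1]
grip_width: 0.0705
```

Call:
step_arm:
  slide:
    - [1, -1, 0]
    - [1, -1, 0]
    - [1, -1, 0]
  turn:
    - [0, 0, 0]
    - [0, 0, 0]
    - [0, 0, 0]

```text
time: 3.55
position: [0.3549, 0.4041, 0.2529]
tool_rot: [-0.434, 0.558, 0.434, 0.558]
ft_force: [0.8, 0.4, 0.1]
grip_width: 0.0618
```

Call:
step_arm:
  slide:
    - [0.8, -1, 0]
    - [0.8, -1, 0]
    - [0.8, -1, 0]
  turn:
    - [0, 0, 0]
    - [0, 0, 0]
    - [0, 0, 0]

```text
time: 3.85
position: [0.4356, 0.3032, 0.2528]
tool_rot: [-0.434, 0.558, 0.433, 0.559]
ft_force: [0.6, 0.2, -0.5]
grip_width: 0.0611
```

Call:
step_arm:
  slide:
    - [0.3, -1, 0]
    - [0.3, -1, 0]
    - [0.3, -1, 0]
  turn:
    - [0, 0, 0.02]
    - [0, 0, 0.04]
    - [0, 0, 0.04]

```text
time: 4.15
position: [0.465, 0.2017, 0.2527]
tool_rot: [0.501, -0.5, -0.499, -0.5]
ft_force: [0.1, 1.1, -0.0]
grip_width: 0.061
```

Call:
step_arm:
  slide:
    - [0, -1, 0]
    - [0, -1, 0]
    - [0, -1, 0]
  turn:
    - [0, 0, 0]
    - [0, 0, 0]
    - [0, 0, 0]

```text
time: 4.45
position: [0.4636, 0.1017, 0.2527]
tool_rot: [-0.5, 0.501, 0.499, 0.501]
ft_force: [0.5, 0.3, -0.2]
grip_width: 0.0609
```

Call:
step_arm:
  slide:
    - [0, -1, 0]
    - [0, -1, 0]
    - [0, -1, 0]
    - [0, -1, 0]
  turn:
    - [0, 0, 0]
    - [0, 0, 0]
    - [0, 0, 0]
    - [0, 0, 0]

```text
time: 4.85
position: [0.4634, 0.006, 0.2526]
tool_rot: [-0.5, 0.5, 0.5, 0.5]
ft_force: [-1.1, 0.6, 0.9]
grip_width: 0.0608
```

```bash
cat >> h.py <<'E'
def look(tag,n='wrist'):
    o=get_obs()
    c=vision.camera(n); im=c['image'][:,:,::-1].copy()
    it=items(c)
    for i in it: print(*i)
    cv2.imwrite(f'pics/{tag}.png',im)
    R=None
    from scipy.spatial.transform import Rotation
    R=Rotation.from_quat(o['tool_rot']).as_matrix()
    print('t',o['time'],'tcp',o['position'].round(4),'jawyaw',np.degrees(np.arctan2(R[1,2],R[0,2])).round(1),'w',round(o['grip_width'],4))
    return c,it
E
python3 - <<'E'
from h import *
c,_=look('w1')
E
```

```text
tube 0.92 [ 0.5544 -0.2051] 81.3 0.042 [0.002 0.025 0.038] [115.4, 223.9]
tube 0.88 [ 0.5985 -0.0276] -7.0 0.116 [0.016 0.031 0.037] [234.3, 237.9]
tube 0.68 [ 0.4707 -0.0254] -13.1 0.116 [0.02  0.032 0.038] [232.4, 175.6]
scoop 0.91 [ 0.4712 -0.1155] 11.7 0.127 [0.004 0.016 0.022] [171.9, 182.4]
scoop 0.61 [ 0.4643 -0.2122] -16.1 0.13 [0.004 0.016 0.021] [103.8, 177.1]
scoop 0.57 [ 0.5755 -0.1236] -9.8 0.053 [0.009 0.018 0.021] [169.0, 231.4]
t 4.85 tcp [0.4634 0.006  0.2526] jawyaw 90.0 w 0.0608
  ret = _var(a, axis=axis, dtype=dtype, out=out, ddof=ddof,
  arrmean = um.true_divide(arrmean, div, out=arrmean,
  ret = ret.dtype.type(ret / rcount)
```

View pics/w1.png

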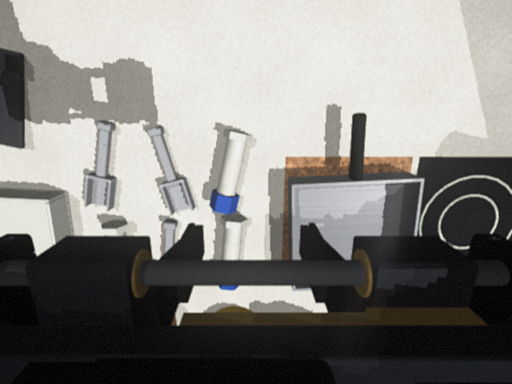

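The wrist view (down = +x, right = +y) shows tube A at (230,170), two scoops at (104,165) and (170,170), and the pan handle at (358,145). All of it agrees with the fixed cameras. Next I grasp tube A.

Call:
step_arm:
  slide:
    - [0, -0.295, -0.5]
    - [0, -0.295, -1]
    - [0, -0.295, -1]
  turn:
    - [0, 0, -0.02]
    - [0, 0, -0.036]
    - [0, 0, -0.036]

```text
time: 5.3
position: [0.4596, -0.0214, 0.1486]
tool_rot: [-0.438, 0.554, 0.445, 0.55]
ft_force: [-1.2, 0.5, 0.2]
grip_width: 0.0608
```

Call:
step_arm:
  slide:
    - [0, 0, -0.5]
    - [0, 0, -1]
    - [0, 0, -1]
  turn:
    - [0, 0, 0]
    - [0, 0, 0]
    - [0, 0, 0]

```text
time: 5.6
position: [0.459, -0.0211, 0.0469]
tool_rot: [-0.438, 0.555, 0.447, 0.548]
ft_force: [-0.2, 0.7, 0.9]
grip_width: 0.0611
```

Call:
step_arm:
  slide:
    - [0, 0, -0.25]
    - [0, 0, -0.46]
    - [0, 0, -0.46]
  turn:
    - [0, 0, 0]
    - [0, 0, 0]
    - [0, 0, 0]

```text
time: 5.9
position: [0.4641, -0.0229, 0.0079]
tool_rot: [-0.442, 0.552, 0.442, 0.552]
ft_force: [0.4, 0.6, 0.5]
grip_width: 0.0608
```

Call:
step_arm:
  slide:
    - [0, 0, 0]
    - [0, 0, 0]
    - [0, 0, 0]
    - [0, 0, 0]
    - [0, 0, 0]
    - [0, 0, 0]
  turn:
    - [0, 0, 0]
    - [0, 0, 0]
    - [0, 0, 0]
    - [0, 0, 0]
    - [0, 0, 0]
    - [0, 0, 0]
  jaw: 0
  newtons: 30

```text
time: 6.5
position: [0.4635, -0.0237, 0.0071]
tool_rot: [-0.442, 0.552, 0.441, 0.553]
ft_force: [-0.2, 0.8, 7.5]
grip_width: 0.0271
```

Call:
step_arm:
  slide:
    - [0, 0, 0.5]
    - [0, 0, 1]
    - [0, 0, 1]
  turn:
    - [0, 0, 0]
    - [0, 0, 0]
    - [0, 0, 0]

```text
time: 6.8
position: [0.4666, -0.0245, 0.1109]
tool_rot: [-0.444, 0.55, 0.439, 0.554]
ft_force: [0.0, 0.8, -0.9]
grip_width: 0.0275
```

Call:
step_arm:
  slide:
    - [0.3, -0.5, 0.1]
    - [0.5, -1, 0.2]
    - [0.5, -1, 0.2]
  turn:
    - [0, 0, 0.015]
    - [0, 0, 0.028]
    - [0, 0, 0.028]

```text
time: 7.1
position: [0.5171, -0.1285, 0.1275]
tool_rot: [-0.49, 0.511, 0.485, 0.513]
ft_force: [0.4, -0.5, -0.3]
grip_width: 0.0273
```

Call:
step_arm:
  slide:
    - [0.2, -0.5, 0]
    - [0.3, -1, 0]
    - [0.3, -1, 0]
  turn:
    - [0, 0, 0]
    - [0, 0, 0]
    - [0, 0, 0]

```text
time: 7.4
position: [0.5452, -0.2297, 0.1261]
tool_rot: [-0.489, 0.513, 0.485, 0.513]
ft_force: [0.8, -0.5, -0.4]
grip_width: 0.0272
```

Call:
step_arm:
  slide:
    - [0.1, -0.5, 0]
    - [0.1, -0.8, 0]
    - [0.1, -0.8, 0]
    - [0.1, -0.8, 0]
  turn:
    - [0, 0, 0]
    - [0, 0, 0]
    - [0, 0, 0]
    - [0, 0, 0]

```text
time: 7.8
position: [0.5518, -0.3026, 0.1252]
tool_rot: [-0.486, 0.512, 0.489, 0.512]
ft_force: [-1.4, 0.9, -0.8]
grip_width: 0.0269
```

```bash
python3 -W ignore - <<'E'
from h import *
c,_=look('w2')
for f in fit(c,'tray'): print(f)
for s in vision.spot_point(c,'tray'): print(s['p'],atz(c,s['centre'],0).round(4))
E
```

```text
tube 0.94 [ 0.5761 -0.2084] -5.5 0.051 [0.004 0.03  0.037] [350.7, 202.3]
tube 0.92 [ 0.5468 -0.3038] -2.9 0.091 [0.136 0.149 0.156] [253.4, 218.8]
tube 0.78 [ 0.5802 -0.0394] -5.0 0.067 [0.011 0.019 0.027] [508.2, 223.5]
scoop 0.75 [ 0.472  -0.1173] 17.5 0.129 [0.004 0.016 0.022] [446.1, 115.4]
scoop 0.73 [ 0.6145 -0.1281] -0.7 0.131 [0.007 0.017 0.021] [422.5, 220.3]
scoop 0.57 [ 0.5468 -0.4068] -86.4 0.152 [0.005 0.006 0.046] [136.1, 188.2]
t 7.8 tcp [ 0.5518 -0.3026  0.1252] jawyaw 87.2 w 0.0269
(0.86, ((0.577096700668335, -0.3978062868118286), (0.231754332780838, 0.15747958421707153), 87.18585205078125), array([0.004, 0.006, 0.046]))
0.87 [ 0.5793 -0.3849  0.    ]
```

View pics/w2.png

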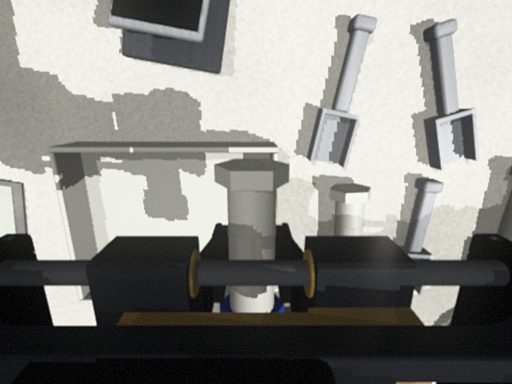

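The tube is well held (250,240), and the tray outline (50–280, 150) matches the estimate of (0.580,-0.382). I'll lay it in the far slot.

Call:
step_arm:
  slide:
    - [0.1, -0.5, 0]
    - [0.18, -1, 0]
    - [0.18, -1, 0]
  turn:
    - [0, 0, 0]
    - [0, 0, 0]
    - [0, 0, 0]

```text
time: 8.35
position: [0.5728, -0.4101, 0.1274]
tool_rot: [-0.49, 0.513, 0.485, 0.512]
ft_force: [0.4, -0.7, -0.7]
grip_width: 0.0272
```

Call:
step_arm:
  slide:
    - [0, -0.28, -0.2]
    - [0, -0.28, -0.6]
    - [0, -0.28, -1]
    - [0, -0.28, -1]
  turn:
    - [0, 0, 0]
    - [0, 0, 0]
    - [0, 0, 0]
    - [0, 0, 0]

```text
time: 8.75
position: [0.5672, -0.4265, 0.0198]
tool_rot: [-0.483, 0.511, 0.494, 0.511]
ft_force: [-1.2, 1.1, -1.0]
grip_width: 0.0271
```

Call:
step_arm:
  slide:
    - [0, 0, -0.1]
    - [0, 0, -0.1]
    - [0, 0, -0.1]
  turn:
    - [0, 0, 0]
    - [0, 0, 0]
    - [0, 0, 0]

```text
time: 9.05
position: [0.5725, -0.4323, 0.0188]
tool_rot: [-0.49, 0.511, 0.487, 0.511]
ft_force: [0.3, -0.2, 0.2]
grip_width: 0.0272
```

Call:
step_arm:
  slide:
    - [0, 0, 0]
    - [0, 0, 0]
    - [0, 0, 0]
    - [0, 0, 0.5]
    - [0, 0, 1]
    - [0, 0, 1]
  turn:
    - [0, 0, 0]
    - [0, 0, 0]
    - [0, 0, 0]
    - [0, 0, 0]
    - [0, 0, 0]
    - [0, 0, 0]
  jaw: 0.5

```text
time: 9.65
position: [0.5756, -0.4359, 0.1254]
tool_rot: [-0.494, 0.511, 0.482, 0.512]
ft_force: [0.1, -0.4, 0.5]
grip_width: 0.0435
```

Call:
step_arm:
  slide:
    - [-0.5, 0.5, 0.3]
    - [-0.9, 1, 0.6]
    - [-0.9, 1, 0.6]
    - [-0.9, 1, 0.6]
  turn:
    - [0, 0, 0.008]
    - [0, 0, 0.008]
    - [0, 0, 0.008]
    - [0, 0, 0.008]

```text
time: 10.05
position: [0.4777, -0.3266, 0.1784]
tool_rot: [-0.5, 0.499, 0.503, 0.499]
ft_force: [1.0, -0.3, -0.1]
grip_width: 0.0435
```

```bash
python3 -W ignore - <<'E'
from h import *
c,_=look('w3')
E
```

```text
tube 0.65 [ 0.5892 -0.0377] -16.0 0.106 [0.003 0.019 0.037] [487.8, 233.1]
tube 0.58 [ 0.5309 -0.4261] 53.4 0.051 [0.014 0.033 0.043] [168.4, 222.5]
tube 0.53 [ 0.5523 -0.2051] 90.0 0.025 [0.001 0.007 0.012] [345.2, 233.6]
scoop 0.86 [ 0.473  -0.1171] 16.6 0.133 [0.003 0.015 0.022] [427.1, 184.0]
scoop 0.63 [ 0.4639 -0.2144] -11.0 0.128 [0.004 0.016 0.022] [348.2, 182.0]
t 10.05 tcp [ 0.4777 -0.3266  0.1784] jawyaw 90.3 w 0.0435
```

View pics/w3.png

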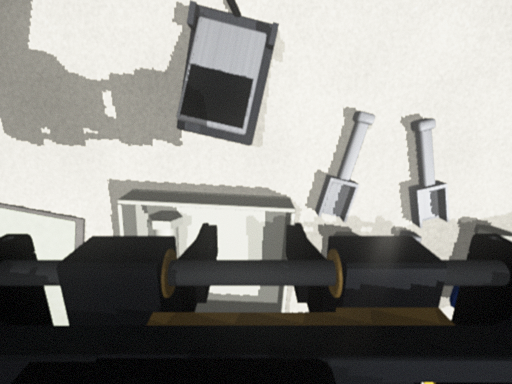

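Call:
step_arm:
  slide:
    - [0.4, 0.4, 0]
    - [0.8, 0.8, -0.2]
    - [1, 1, -0.2]
    - [1, 1, -0.2]
  turn:
    - [0, 0, 0]
    - [0, 0, 0]
    - [0, 0, 0]
    - [0, 0, 0]
  jaw: 0.7

```text
time: 10.6
position: [0.5854, -0.2284, 0.1546]
tool_rot: [-0.502, 0.497, 0.502, 0.499]
ft_force: [-0.3, -1.2, -0.6]
grip_width: 0.0598
```

Call:
step_arm:
  slide:
    - [0.26, 0.24, -0.1]
    - [0.26, 0.24, -0.4]
    - [0.26, 0.24, -0.8]
    - [0.26, 0.24, -0.8]
    - [0.26, 0.24, -0.8]
  turn:
    - [0, 0, 0]
    - [0, 0, 0]
    - [0, 0, 0]
    - [0, 0, 0]
    - [0, 0, 0]

```text
time: 11.1
position: [0.6072, -0.2085, 0.0756]
tool_rot: [-0.5, 0.5, 0.501, 0.499]
ft_force: [0.2, -0.0, 0.8]
grip_width: 0.0607
```

```bash
python3 -W ignore - <<'E'
from h import *
c,_=look('w4')
E
```

```text
tube 0.83 [ 0.6004 -0.205 ] 0.5 0.096 [0.022 0.031 0.037] [258.5, 195.6]
tube 0.68 [ 0.5885 -0.0349] -4.9 0.095 [0.016 0.03  0.037] [477.2, 184.4]
tube 0.49 [ 0.6223 -0.4194] 1.5 0.022 [0.007 0.018 0.027] [4.3, 224.5]
scoop 0.84 [ 0.4916 -0.2207] -15.2 0.072 [0.004 0.006 0.022] [239.4, 62.1]
scoop 0.74 [ 0.4949 -0.1103] 19.7 0.083 [0.004 0.012 0.022] [389.7, 68.3]
scoop 0.59 [ 0.6035 -0.1291] -4.3 0.108 [0.005 0.017 0.021] [350.9, 199.0]
t 11.1 tcp [ 0.6072 -0.2085  0.0756] jawyaw 90.2 w 0.0607
```

View pics/w4.png

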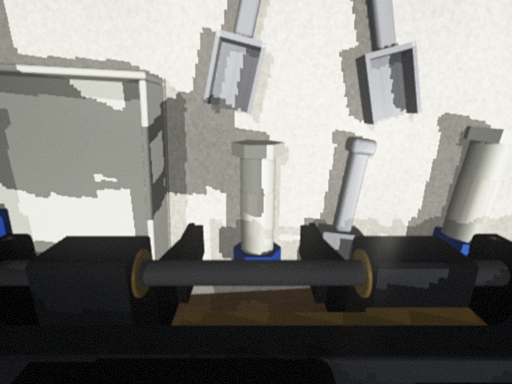

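Tube C lies between the fingers (258,200). I'll go straight down.

Call:
step_arm:
  slide:
    - [-0.03, 0.03, -0.35]
    - [-0.03, 0.03, -0.68]
    - [-0.03, 0.03, -0.68]
    - [-0.03, 0.03, -0.68]
  turn:
    - [0, 0, 0]
    - [0, 0, 0]
    - [0, 0, 0]
    - [0, 0, 0]

```text
time: 11.65
position: [0.605, -0.2052, 0.0099]
tool_rot: [0.501, -0.499, -0.5, -0.499]
ft_force: [0.6, -0.9, 0.5]
grip_width: 0.0609
```

Call:
step_arm:
  slide:
    - [0, 0, 0]
    - [0, 0, 0]
    - [0, 0, 0]
    - [0, 0, 0]
    - [0, 0, 0]
    - [0, 0, 0.5]
    - [0, 0, 1]
    - [0, 0, 1]
  turn:
    - [0, 0, 0]
    - [0, 0, 0]
    - [0, 0, 0]
    - [0, 0, 0]
    - [0, 0, 0]
    - [0, 0, 0]
    - [0, 0, 0]
    - [0, 0, 0]
  jaw: 0

```text
time: 12.45
position: [0.609, -0.207, 0.1153]
tool_rot: [0.506, -0.498, -0.496, -0.5]
ft_force: [0.3, -0.1, -1.0]
grip_width: 0.0275
```

Call:
step_arm:
  slide:
    - [-0.1, -0.5, 0.1]
    - [-0.2, -1, 0.1]
    - [-0.2, -1, 0.1]
  turn:
    - [0, 0, 0]
    - [0, 0, -0.009]
    - [0, 0, -0.009]

```text
time: 12.75
position: [0.5838, -0.3112, 0.119]
tool_rot: [-0.487, 0.515, 0.483, 0.514]
ft_force: [0.0, 0.7, -0.1]
grip_width: 0.0268
```

Call:
step_arm:
  slide:
    - [-0.1, -0.4, 0]
    - [-0.1, -0.77, 0]
    - [-0.1, -0.77, 0]
    - [-0.1, -0.77, -0.4]
    - [-0.1, -0.77, -0.8]
    - [-0.1, -0.77, -0.8]
  turn:
    - [0, 0, 0]
    - [0, 0, 0]
    - [0, 0, 0]
    - [0, 0, 0]
    - [0, 0, 0]
    - [0, 0, 0]

```text
time: 13.35
position: [0.5699, -0.3766, 0.0317]
tool_rot: [-0.481, 0.513, 0.492, 0.513]
ft_force: [-0.6, 0.6, -0.6]
grip_width: 0.0271
```

Call:
step_arm:
  slide:
    - [0, 0, -0.15]
    - [0, 0, -0.16]
    - [0, 0, -0.16]
    - [0, 0, -0.16]
  turn:
    - [0, 0, 0]
    - [0, 0, 0]
    - [0, 0, 0]
    - [0, 0, 0]

```text
time: 13.75
position: [0.5753, -0.3823, 0.0244]
tool_rot: [-0.488, 0.513, 0.485, 0.513]
ft_force: [0.5, -0.7, -0.4]
grip_width: 0.0274
```

Call:
step_arm:
  slide:
    - [0, 0, 0]
    - [0, 0, 0]
    - [0, 0, 0]
    - [0, 0, 0.5]
    - [0, 0, 1]
    - [0, 0, 1]
  turn:
    - [0, 0, 0]
    - [0, 0, 0]
    - [0, 0, 0]
    - [0, 0, 0]
    - [0, 0, 0]
    - [0, 0, 0]
  jaw: 0.45

```text
time: 14.35
position: [0.5786, -0.3855, 0.1307]
tool_rot: [-0.492, 0.513, 0.481, 0.513]
ft_force: [0.1, -0.6, 0.6]
grip_width: 0.0391
```

Call:
step_arm:
  slide:
    - [-0.3, 0.5, 0.4]
    - [-0.6, 1, 0.4]
    - [-0.6, 1, 0.4]
  turn:
    - [0, 0, 0]
    - [0, 0, 0]
    - [0, 0, 0]

```text
time: 14.65
position: [0.512, -0.2784, 0.1631]
tool_rot: [-0.486, 0.513, 0.488, 0.513]
ft_force: [0.4, 1.1, -1.5]
grip_width: 0.0394
```

Call:
step_arm:
  slide:
    - [-0.2, 0.5, 0]
    - [-0.2, 1, 0]
    - [-0.2, 1, 0]
  turn:
    - [0, 0, 0]
    - [0, 0, 0]
    - [0, 0, 0]

```text
time: 14.95
position: [0.4913, -0.1756, 0.1624]
tool_rot: [-0.485, 0.512, 0.49, 0.512]
ft_force: [-0.3, -0.0, -0.1]
grip_width: 0.0393
```

Call:
step_arm:
  slide:
    - [0, 0.5, 0]
    - [0, 1, 0]
    - [0, 1, 0]
    - [0, 1, 0]
  turn:
    - [0, 0, 0]
    - [0, 0, 0]
    - [0, 0, 0]
    - [0, 0, 0]

```text
time: 15.35
position: [0.4949, -0.0813, 0.1628]
tool_rot: [-0.488, 0.512, 0.487, 0.512]
ft_force: [-0.4, -0.8, -0.2]
grip_width: 0.0394
```

```bash
python3 -W ignore - <<'E'
from h import *
c,_=look('w5')
c,_=look('s5','side')
E
```

```text
tube 0.95 [ 0.5938 -0.0327] -13.7 0.111 [0.009 0.03  0.038] [303.8, 231.0]
tube 0.93 [ 0.5258 -0.3739] 60.4 0.031 [0.007 0.025 0.036] [10.0, 221.1]
scoop 0.88 [ 0.6145 -0.1253] -8.9 0.13 [0.004 0.006 0.022] [223.0, 292.6]
scoop 0.79 [ 0.4724 -0.1158] 12.9 0.131 [0.004 0.017 0.022] [220.3, 174.8]
scoop 0.62 [ 0.4652 -0.2126] -15.5 0.132 [0.004 0.016 0.021] [136.0, 175.1]
t 15.35 tcp [ 0.4949 -0.0813  0.1628] jawyaw 87.1 w 0.0394
tube 0.83 [ 0.5801 -0.4375] -2.4 0.117 [0.02  0.035 0.043] [353.9, 323.1]
tube 0.72 [ 0.581 -0.388] -4.3 0.116 [0.02  0.035 0.044] [341.5, 304.0]
tube 0.67 [ 0.6077 -0.0363] -2.6 0.134 [0.004 0.028 0.038] [274.5, 201.9]
tube 0.52 [ 0.3674 -0.3604] 170.0 0.101 [0.03  0.045 0.06 ] [254.7, 335.3]
scoop 0.97 [ 0.4647 -0.2151] -11.7 0.13 [0.001 0.013 0.022] [265.9, 272.5]
scoop 0.88 [ 0.6151 -0.1308] -5.1 0.13 [0.002 0.014 0.022] [299.8, 225.5]
scoop 0.58 [ 0.473 -0.117] 16.1 0.132 [0.001 0.013 0.022] [245.0, 241.1]
t 15.5 tcp [ 0.4951 -0.0833  0.1627] jawyaw 86.9 w 0.0395
```

View pics/s5.png

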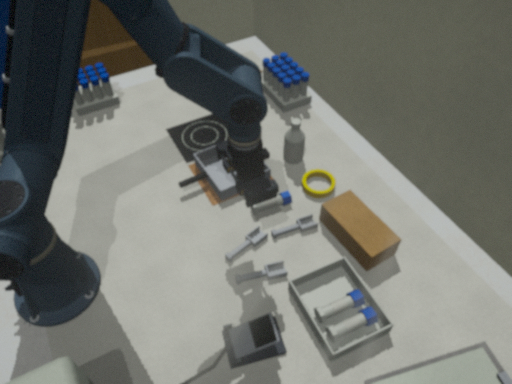

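View pics/w5.png

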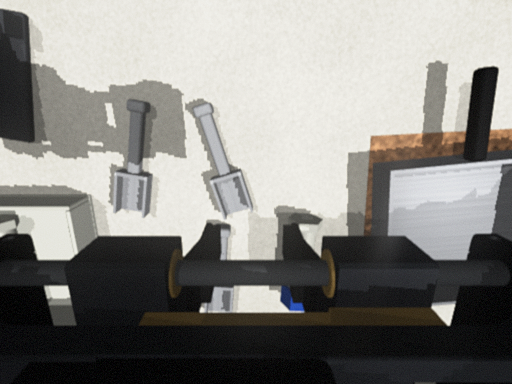

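The side view shows two tubes lying in the tray at (335,305) and (350,323). Tube B is next.

Call:
step_arm:
  slide:
    - [0.4, 0.3, 0]
    - [0.8, 0.57, -0.2]
    - [0.96, 0.57, -0.6]
    - [0.96, 0.57, -0.8]
    - [0.96, 0.57, -0.8]
    - [0.96, 0.57, -0.8]
  turn:
    - [0, 0, -0.011]
    - [0, 0, -0.011]
    - [0, 0, -0.011]
    - [0, 0, -0.011]
    - [0, 0, -0.011]
    - [0, 0, -0.011]
  jaw: 0.7

```text
time: 16.25
position: [0.59, -0.0253, 0.0823]
tool_rot: [-0.468, 0.53, 0.469, 0.53]
ft_force: [0.2, 0.7, 0.5]
grip_width: 0.0607
```

```bash
python3 -W ignore - <<'E'
from h import *
c,_=look('w6')
E
```

```text
tube 0.89 [ 0.5988 -0.0274] -5.7 0.115 [0.017 0.031 0.037] [252.2, 199.6]
scoop 0.96 [ 0.4784 -0.1139] 11.7 0.114 [0.004 0.015 0.021] [123.9, 97.5]
scoop 0.83 [ 0.4709 -0.2046] -11.4 0.12 [0.003 0.009 0.021] [13.0, 125.9]
scoop 0.79 [ 0.5901 -0.1223] 176.7 0.081 [0.007 0.017 0.021] [142.3, 203.7]
t 16.25 tcp [ 0.59   -0.0253  0.0823] jawyaw 82.9 w 0.0607
```

View pics/w6.png

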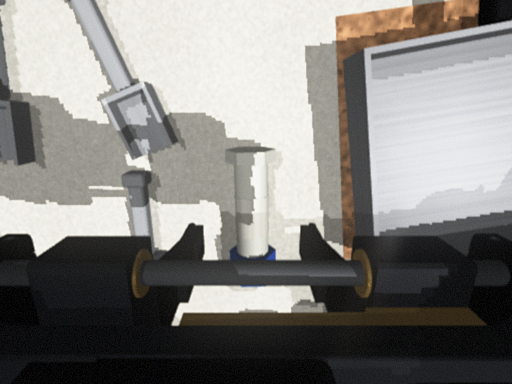

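The tube is centred between the fingers (252,205), so I go down, grip and lift.

Call:
step_arm:
  slide:
    - [0, 0, -0.4]
    - [0, 0, -0.74]
    - [0, 0, -0.74]
    - [0, 0, -0.74]
  turn:
    - [0, 0, 0]
    - [0, 0, 0]
    - [0, 0, 0]
    - [0, 0, 0]

```text
time: 16.8
position: [0.5906, -0.0249, 0.0095]
tool_rot: [-0.469, 0.53, 0.468, 0.53]
ft_force: [1.5, 0.1, 0.6]
grip_width: 0.0608
```

Call:
step_arm:
  slide:
    - [0, 0, 0]
    - [0, 0, 0]
    - [0, 0, 0]
    - [0, 0, 0]
    - [0, 0, 0]
    - [0, 0, 0.5]
    - [0, 0, 1]
    - [0, 0, 1]
  turn:
    - [0, 0, 0]
    - [0, 0, 0]
    - [0, 0, 0]
    - [0, 0, 0]
    - [0, 0, 0]
    - [0, 0, 0]
    - [0, 0, 0]
    - [0, 0, 0]
  jaw: 0

```text
time: 17.6
position: [0.5951, -0.0255, 0.1146]
tool_rot: [-0.472, 0.527, 0.465, 0.532]
ft_force: [1.2, 0.8, 0.6]
grip_width: 0.0275
```

Call:
step_arm:
  slide:
    - [0, -0.5, 0.1]
    - [0, -1, 0.1]
    - [0, -1, 0.1]
  turn:
    - [0, 0, 0.011]
    - [0, 0, 0.011]
    - [0, 0, 0.011]

```text
time: 17.9
position: [0.5915, -0.1307, 0.119]
tool_rot: [-0.487, 0.514, 0.483, 0.514]
ft_force: [-0.7, 0.9, -0.8]
grip_width: 0.0273
```

Call:
step_arm:
  slide:
    - [0, -0.5, 0]
    - [0, -1, 0]
    - [0, -1, 0]
  turn:
    - [0, 0, 0]
    - [0, 0, 0]
    - [0, 0, 0]

```text
time: 18.2
position: [0.591, -0.2312, 0.1183]
tool_rot: [-0.487, 0.515, 0.483, 0.514]
ft_force: [0.3, 0.3, 0.2]
grip_width: 0.0274
```

Call:
step_arm:
  slide:
    - [-0.1, -0.5, 0]
    - [-0.12, -0.95, 0]
    - [-0.12, -0.95, 0]
    - [-0.12, -0.95, 0]
    - [-0.12, -0.95, 0]
  turn:
    - [0, 0, 0]
    - [0, 0, 0]
    - [0, 0, 0]
    - [0, 0, 0]
    - [0, 0, 0]

```text
time: 18.7
position: [0.5777, -0.3175, 0.1177]
tool_rot: [-0.486, 0.513, 0.488, 0.513]
ft_force: [0.4, 0.1, -0.8]
grip_width: 0.0271
```

Call:
step_arm:
  slide:
    - [-0.03, -0.12, -0.1]
    - [-0.03, -0.12, -0.5]
    - [-0.03, -0.12, -1]
    - [-0.03, -0.12, -1]
    - [-0.03, -0.12, -1]
    - [-0.03, -0.12, -1]
  turn:
    - [0, 0, 0]
    - [0, 0, 0]
    - [0, 0, 0]
    - [0, 0, 0]
    - [0, 0, 0]
    - [0, 0, 0]

```text
time: 19.3
position: [0.5756, -0.3315, 0.0196]
tool_rot: [-0.487, 0.513, 0.487, 0.513]
ft_force: [-0.3, 0.2, 0.2]
grip_width: 0.0274
```

Call:
step_arm:
  slide:
    - [0, 0, 0]
    - [0, 0, 0]
    - [0, 0, 0]
    - [0, 0, 0.5]
    - [0, 0, 1]
    - [0, 0, 1]
  turn:
    - [0, 0, 0]
    - [0, 0, 0]
    - [0, 0, 0]
    - [0, 0, 0]
    - [0, 0, 0]
    - [0, 0, 0]
  jaw: 0.42

```text
time: 19.9
position: [0.5797, -0.3351, 0.1268]
tool_rot: [-0.492, 0.512, 0.481, 0.514]
ft_force: [0.6, -1.3, -0.4]
grip_width: 0.037
```

Call:
step_arm:
  slide:
    - [-0.5, 0.5, 0]
    - [-1, 1, 0]
    - [-1, 1, 0]
    - [-1, 1, 0]
    - [-1, 1, 0]
  turn:
    - [0, 0, -0.02]
    - [0, 0, -0.028]
    - [0, 0, -0.028]
    - [0, 0, -0.028]
    - [0, 0, -0.028]
  jaw: 0.6

```text
time: 20.4
position: [0.4751, -0.2313, 0.1192]
tool_rot: [-0.44, 0.554, 0.439, 0.554]
ft_force: [1.6, -0.3, 1.0]
grip_width: 0.052
```

```bash
python3 -W ignore - <<'E'
from h import *
c,_=look('w7')
c,_=look('s7','side')
E
```

```text
tube 0.45 [ 0.5609 -0.3281] 16.1 0.074 [0.007 0.03  0.036] [190.8, 306.0]
tube 0.45 [ 0.367  -0.3548] -11.2 0.099 [0.03  0.046 0.06 ] [72.3, 111.3]
scoop 0.72 [ 0.4711 -0.1167] 16.3 0.129 [0.004 0.017 0.022] [369.8, 175.3]
scoop 0.63 [ 0.5499 -0.1224] 84.9 0.016 [0.003 0.008 0.013] [370.4, 233.6]
t 20.4 tcp [ 0.4751 -0.2313  0.1192] jawyaw 76.9 w 0.052
tube 0.82 [ 0.5844 -0.3383] -3.6 0.116 [0.021 0.035 0.043] [327.4, 287.8]
tube 0.71 [ 0.5795 -0.4375] -3.3 0.117 [0.022 0.035 0.043] [353.1, 322.4]
tube 0.57 [ 0.5813 -0.3875] -4.1 0.117 [0.013 0.035 0.043] [342.8, 303.3]
scoop 0.85 [ 0.4621 -0.2208] -21.0 0.127 [0.003 0.015 0.021] [258.8, 274.9]
scoop 0.85 [ 0.4621 -0.1199] 19.0 0.11 [0.002 0.015 0.022] [239.7, 245.8]
scoop 0.68 [ 0.6427 -0.1344] 3.6 0.085 [0.001 0.011 0.022] [305.1, 225.2]
t 20.55 tcp [ 0.477  -0.2333  0.1191] jawyaw 76.9 w 0.0522
```

View pics/w7.png

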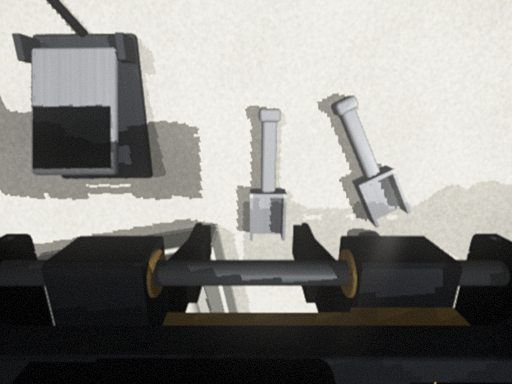

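View pics/s7.png

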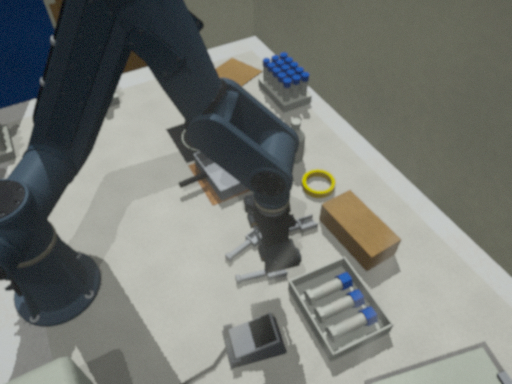

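All three tubes are down in the tray (side view 327,288 / 342,304 / 353,322; highest points at 43 mm, below the 45 mm rim). Scoop C sits upright in the wrist view at (268,170), aligned with the jaws.

Call:
step_arm:
  slide:
    - [-0.14, 0.2, 0]
    - [-0.14, 0.2, -0.4]
    - [-0.14, 0.2, -0.8]
    - [-0.14, 0.2, -0.8]
    - [-0.14, 0.2, -0.8]
  turn:
    - [0, 0, 0]
    - [0, 0, 0]
    - [0, 0, 0]
    - [0, 0, 0]
    - [0, 0, 0]
  jaw: 0.6

```text
time: 21.2
position: [0.4612, -0.2117, 0.0381]
tool_rot: [-0.439, 0.554, 0.44, 0.554]
ft_force: [0.4, -1.3, 0.6]
grip_width: 0.0524
```

```bash
python3 -W ignore - <<'E'
from h import *
c,_=look('w8')
E
```

```text
scoop 0.91 [ 0.4654 -0.2139] -13.5 0.133 [0.004 0.018 0.021] [253.2, 219.1]
scoop 0.85 [ 0.4563 -0.1197] 18.7 0.1 [0.006 0.018 0.021] [379.0, 185.5]
t 21.2 tcp [ 0.4612 -0.2117  0.0381] jawyaw 76.9 w 0.0524
```

View pics/w8.png

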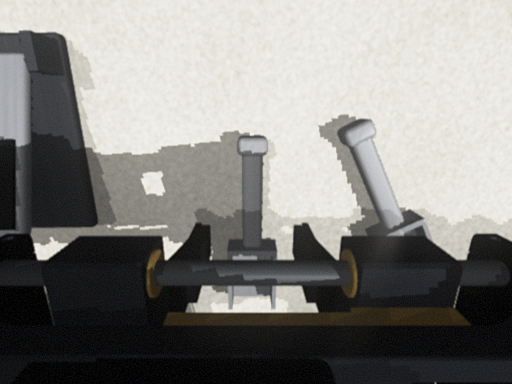

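Call:
step_arm:
  slide:
    - [0, 0, -0.3]
    - [0, 0, -0.34]
    - [0, 0, -0.34]
  turn:
    - [0, 0, 0]
    - [0, 0, 0]
    - [0, 0, 0]

```text
time: 21.65
position: [0.4614, -0.2117, 0.0054]
tool_rot: [-0.44, 0.554, 0.439, 0.554]
ft_force: [-0.2, 0.4, 0.2]
grip_width: 0.0524
```

Call:
step_arm:
  slide:
    - [0, 0, 0]
    - [0, 0, 0]
    - [0, 0, 0]
    - [0, 0, 0]
    - [0, 0, 0]
    - [0, 0, 0]
    - [0, 0, 0.5]
    - [0, 0, 1]
    - [0, 0, 1]
  turn:
    - [0, 0, 0]
    - [0, 0, 0]
    - [0, 0, 0]
    - [0, 0, 0]
    - [0, 0, 0]
    - [0, 0, 0]
    - [0, 0, 0]
    - [0, 0, 0]
    - [0, 0, 0]
  jaw: 0

```text
time: 22.55
position: [0.4646, -0.2139, 0.1093]
tool_rot: [-0.444, 0.553, 0.436, 0.555]
ft_force: [0.4, -0.0, -0.0]
grip_width: 0.0136
```

Call:
step_arm:
  slide:
    - [0, 0.5, 0.2]
    - [0.2, 1, 0.3]
    - [0.2, 1, 0.3]
  turn:
    - [0, 0, 0.02]
    - [0, 0, 0.04]
    - [0, 0, 0.04]

```text
time: 22.85
position: [0.4813, -0.1076, 0.1351]
tool_rot: [-0.507, 0.493, 0.507, 0.493]
ft_force: [-0.4, -0.9, -0.8]
grip_width: 0.0134
```

Call:
step_arm:
  slide:
    - [0, 0.5, 0]
    - [0, 1, 0]
    - [0, 1, 0]
  turn:
    - [0, 0, 0]
    - [0, 0, 0]
    - [0, 0, 0]

```text
time: 23.15
position: [0.4787, -0.0065, 0.1336]
tool_rot: [-0.505, 0.493, 0.509, 0.492]
ft_force: [-1.0, 0.1, -0.5]
grip_width: 0.0139
```

Call:
step_arm:
  slide:
    - [0, 0.5, 0]
    - [0, 1, 0]
    - [0, 1, 0]
    - [0, 1, 0]
    - [0, 1, 0]
  turn:
    - [0, 0, 0]
    - [0, 0, 0]
    - [0, 0, 0]
    - [0, 0, 0]
    - [0, 0, 0]

```text
time: 23.65
position: [0.4814, 0.0871, 0.1341]
tool_rot: [0.505, -0.495, -0.505, -0.494]
ft_force: [-0.0, -0.1, -0.7]
grip_width: 0.0134
```

```bash
cat >> h.py <<'E'
def panfit(c,name='pan'):
    s=vision.silhouettes(c,name)[0]
    P,cc,rr=cloud(c,cv2.dilate(s['mask'].astype(np.uint8),np.ones((5,5)))>0)
    m=np.median(P,0);k=np.linalg.norm(P[:,:2]-m[:2],axis=1)<.25
    return P[k]
E
python3 -W ignore - <<'E'
from h import *
c,_=look('w9')
P=panfit(c)
for f in fit(c,'pan'): print(f)
k=(P[:,2]>.038)&(P[:,2]<.052);print(P[k].min(0),P[k].max(0))
print(cv2.minAreaRect(P[k][:,:2].astype(np.float32)))
for t,z in(('pan',0),('pan_handle',.036),('hotplate',0)):
  for s in vision.spot_point(c,t): print(t,s['p'],s['centre'],atz(c,s['centre'],z).round(4))
s=vision.silhouettes(c,'pan_handle')
for q in s:
    Q,_,_=cloud(c,q['mask']);print(q['p'],cv2.minAreaRect(Q[:,:2].astype(np.float32)))
E
```

```text
scoop 0.91 [ 0.6092 -0.1261] -8.8 0.121 [0.004 0.015 0.021] [69.4, 303.7]
scoop 0.79 [0.4781 0.0858] 1.2 0.118 [0.134 0.147 0.151] [252.0, 213.0]
scoop 0.73 [ 0.4708 -0.1146] 11.4 0.129 [0.004 0.015 0.021] [60.0, 186.6]
t 23.65 tcp [0.4814 0.0871 0.1341] jawyaw 91.2 w 0.0134
(0.64, ((0.4994276762008667, 0.19326330721378326), (0.2552233636379242, 0.16282640397548676), 63.72441101074219), array([0.003, 0.017, 0.046]))
[0.3887519  0.0597655  0.03802458] [0.61695063 0.24632862 0.04825452]
((0.4954797923564911, 0.18508243560791016), (0.22861477732658386, 0.14819616079330444), 59.42782974243164)
pan_handle 0.89 [319.6, 147.6] [0.4355 0.1481 0.036 ]
hotplate 0.81 [475.1, 250.3] [0.5568 0.3513 0.    ]
0.8 ((0.5248898267745972, 0.1884658932685852), (0.2504812180995941, 0.15928566455841064), 49.7656364440918)
```

View pics/w9.png

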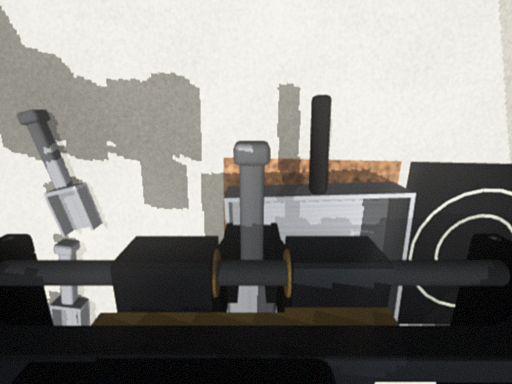

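```bash
python3 -W ignore - <<'E'
from h import *
c=vision.camera('wrist')
for p,z in(((228,196),.045),((413,194),.045),((400,322),.045),((321,99),.044),((318,190),.044)): print(p,atz(c,p,z).round(4))
P=panfit(c);k=(P[:,2]>.042)&(P[:,2]<.049)
Q=P[k]; 
h=Q[(Q[:,0]<.475)]; print('handle',h.min(0),h.max(0)); v=cv2.fitLine(h[:,:2].astype(np.float32),cv2.DIST_HUBER,0,.01,.01).ravel();print(v)
r=Q[(Q[:,0]>.475)&(Q[:,0]<.5)&(Q[:,1]>.08)&(Q[:,1]<.23)];v=cv2.fitLine(r[:,:2].astype(np.float32),cv2.DIST_HUBER,0,.01,.01).ravel();print(len(r),v)
r=Q[(Q[:,1]>.225)];v=cv2.fitLine(r[:,:2].astype(np.float32),cv2.DIST_HUBER,0,.01,.01).ravel();print(len(r),v,r.max(0))
E
```

```text
(228, 196) [0.4817 0.0645 0.045 ]
(413, 194) [0.4761 0.2389 0.045 ]
(400, 322) [0.6222 0.252  0.045 ]
(321, 99) [0.393  0.1446 0.044 ]
(318, 190) [0.4743 0.1492 0.044 ]
handle [0.3888066  0.13758895 0.04200473] [0.47498474 0.23892299 0.04730032]
[0.99479294 0.10191695 0.43202263 0.14606719]
742 [ 0.0469446 -0.9988975  0.4792214  0.1629153]
657 [0.9986784  0.05139555 0.5285897  0.23892252] [0.6170122  0.24616771 0.0475381 ]
```

The scoop is held (252,200). The pan's near rim runs from (228,196) to (413,194), which puts the pan at about (0.564, 0.154) with a yaw of about 2.8°. I'll put this scoop in the +y slot.

Call:
step_arm:
  slide:
    - [0.4, 0.5, 0]
    - [0.76, 1, 0]
    - [0.76, 1, 0]
  turn:
    - [0, 0, 0.0045]
    - [0, 0, 0.0045]
    - [0, 0, 0.0045]

```text
time: 24.5
position: [0.5602, 0.1911, 0.135]
tool_rot: [0.514, -0.486, -0.512, -0.488]
ft_force: [0.2, -0.3, -0.2]
grip_width: 0.0138
```

Call:
step_arm:
  slide:
    - [0, 0.16, 0]
    - [0, 0.16, -0.3]
    - [0, 0.16, -0.6]
    - [0, 0.16, -0.6]
    - [0, 0.16, -0.6]
  turn:
    - [0, 0, 0]
    - [0, 0, 0]
    - [0, 0, 0]
    - [0, 0, 0]
    - [0, 0, 0]

```text
time: 25.0
position: [0.5559, 0.2041, 0.0743]
tool_rot: [-0.512, 0.488, 0.513, 0.486]
ft_force: [-0.2, -0.3, -0.8]
grip_width: 0.0136
```

```bash
python3 -W ignore - <<'E'
from h import *
c,_=look('w10')
E
```

```text
scoop 0.71 [0.5528 0.2025] 2.9 0.118 [0.074 0.087 0.091] [252.9, 209.6]
t 25.0 tcp [0.5559 0.2041 0.0743] jawyaw 92.9 w 0.0136
```

View pics/w10.png

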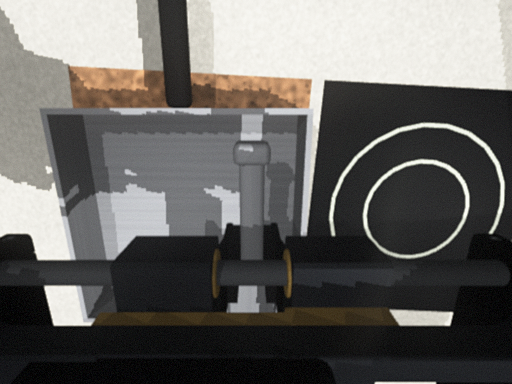

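The scoop lines up with the slot, clear of the walls, so I lower and release it.

Call:
step_arm:
  slide:
    - [0, 0, -0.3]
    - [0, 0, -0.6]
    - [0, 0, -0.63]
    - [0, 0, -0.63]
  turn:
    - [0, 0, 0]
    - [0, 0, 0]
    - [0, 0, 0]
    - [0, 0, 0]

```text
time: 25.55
position: [0.5574, 0.2043, 0.0121]
tool_rot: [-0.512, 0.487, 0.512, 0.487]
ft_force: [0.2, -0.5, -1.5]
grip_width: 0.0138
```

Call:
step_arm:
  slide:
    - [0, 0, 0]
    - [0, 0, 0]
    - [0, 0, 0]
    - [0, 0, 0.5]
    - [0, 0, 1]
    - [0, 0, 1]
  turn:
    - [0, 0, 0]
    - [0, 0, 0]
    - [0, 0, 0]
    - [0, 0, 0]
    - [0, 0, 0]
    - [0, 0, 0]
  jaw: 0.33

```text
time: 26.15
position: [0.5625, 0.2055, 0.1185]
tool_rot: [0.516, -0.483, -0.509, -0.491]
ft_force: [0.8, 0.4, -0.0]
grip_width: 0.0287
```

Call:
step_arm:
  slide:
    - [-0.5, -0.5, 0.2]
    - [-1, -1, 0.2]
    - [-1, -1, 0.2]
  turn:
    - [0, 0, 0.02]
    - [0, 0, 0.036]
    - [0, 0, 0.036]
  jaw: 0.6

```text
time: 26.45
position: [0.4556, 0.1035, 0.1322]
tool_rot: [0.565, -0.425, -0.565, -0.425]
ft_force: [0.8, -0.7, 0.1]
grip_width: 0.045
```

Call:
step_arm:
  slide:
    - [0, -0.5, 0]
    - [0, -1, 0]
    - [0, -1, 0]
    - [0, -1, 0]
  turn:
    - [0, 0, 0]
    - [0, 0, 0]
    - [0, 0, 0]
    - [0, 0, 0]

```text
time: 26.85
position: [0.4574, 0.0032, 0.1318]
tool_rot: [0.564, -0.427, -0.563, -0.427]
ft_force: [0.1, 0.5, -0.2]
grip_width: 0.0521
```

```bash
python3 -W ignore - <<'E'
from h import *
c,_=look('w11')
E
```

```text
scoop 0.8 [ 0.471  -0.1154] 11.8 0.129 [0.004 0.016 0.022] [140.5, 185.7]
scoop 0.59 [ 0.5493 -0.1257] 83.1 0.009 [0.003 0.006 0.012] [119.7, 231.2]
t 26.85 tcp [0.4574 0.0032 0.1318] jawyaw 105.6 w 0.0521
```

View pics/w11.png

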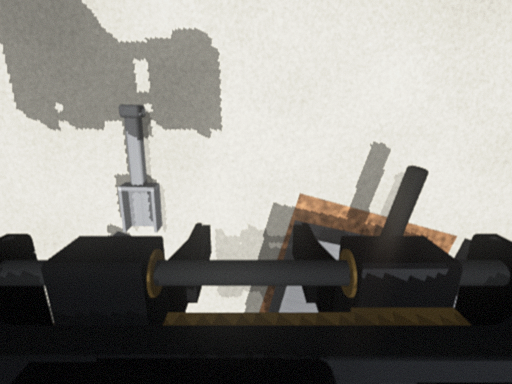

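Call:
step_arm:
  slide:
    - [0.1, -0.5, 0]
    - [0.1, -1, 0]
    - [0.1, -1, 0]
  turn:
    - [0, 0, 0]
    - [0, 0, 0]
    - [0, 0, 0]

```text
time: 27.3
position: [0.4699, -0.0994, 0.1319]
tool_rot: [0.566, -0.427, -0.562, -0.427]
ft_force: [-0.7, -0.1, 1.1]
grip_width: 0.0521
```

Call:
step_arm:
  slide:
    - [0, -0.2, 0]
    - [0, -0.2, -0.4]
    - [0, -0.2, -0.8]
    - [0, -0.2, -0.9]
    - [0, -0.2, -0.9]
  turn:
    - [0, 0, 0]
    - [0, 0, 0]
    - [0, 0, 0]
    - [0, 0, 0]
    - [0, 0, 0]

```text
time: 27.8
position: [0.4661, -0.1134, 0.0403]
tool_rot: [-0.563, 0.426, 0.566, 0.425]
ft_force: [0.6, -0.8, -0.2]
grip_width: 0.0525
```

```bash
python3 -W ignore - <<'E'
from h import *
c,_=look('w12')
E
```

```text
scoop 0.94 [ 0.471  -0.1164] 14.1 0.129 [0.005 0.018 0.022] [252.5, 221.1]
scoop 0.62 [ 0.5496 -0.1229] 88.2 0.017 [0.004 0.009 0.015] [213.0, 308.6]
t 27.8 tcp [ 0.4661 -0.1134  0.0403] jawyaw 106.0 w 0.0525
```

View pics/w12.png

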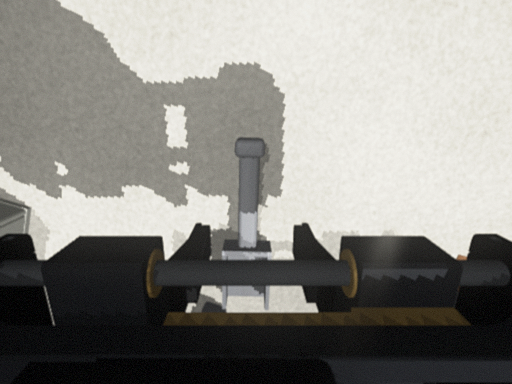

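Scoop A is centred (250,200).

Call:
step_arm:
  slide:
    - [0, -0.03, -0.3]
    - [0, -0.03, -0.35]
    - [0, -0.03, -0.35]
  turn:
    - [0, 0, 0]
    - [0, 0, 0]
    - [0, 0, 0]

```text
time: 28.25
position: [0.4673, -0.1184, 0.0071]
tool_rot: [-0.564, 0.426, 0.564, 0.426]
ft_force: [0.2, 1.1, -0.0]
grip_width: 0.0523
```

Call:
step_arm:
  slide:
    - [0, 0, 0]
    - [0, 0, 0]
    - [0, 0, 0]
    - [0, 0, 0]
    - [0, 0, 0]
    - [0, 0, 0]
    - [0, 0, 0.5]
    - [0, 0, 1]
    - [0, 0, 1]
  turn:
    - [0, 0, 0]
    - [0, 0, 0]
    - [0, 0, 0]
    - [0, 0, 0]
    - [0, 0, 0]
    - [0, 0, 0]
    - [0, 0, 0]
    - [0, 0, 0]
    - [0, 0, 0]
  jaw: 0

```text
time: 29.15
position: [0.4707, -0.1202, 0.1111]
tool_rot: [0.568, -0.425, -0.561, -0.427]
ft_force: [0.3, -0.5, -0.1]
grip_width: 0.0134
```

Call:
step_arm:
  slide:
    - [0.3, 0.5, 0.2]
    - [0.6, 1, 0.2]
    - [0.6, 1, 0.2]
  turn:
    - [0, 0, -0.02]
    - [0, 0, -0.036]
    - [0, 0, -0.036]

```text
time: 29.45
position: [0.529, -0.016, 0.127]
tool_rot: [0.513, -0.487, -0.512, -0.488]
ft_force: [-0.2, -0.0, -0.1]
grip_width: 0.0138
```

Call:
step_arm:
  slide:
    - [0.2, 0.5, 0]
    - [0.28, 1, 0]
    - [0.28, 1, 0]
  turn:
    - [0, 0, 0]
    - [0, 0, 0]
    - [0, 0, 0]

```text
time: 29.75
position: [0.5552, 0.0865, 0.1259]
tool_rot: [-0.513, 0.485, 0.514, 0.486]
ft_force: [-0.5, -0.9, -0.3]
grip_width: 0.0139
```

Call:
step_arm:
  slide:
    - [0, 0.4, 0]
    - [0, 0.7, 0]
    - [0, 0.7, 0]
    - [0, 0.7, 0]
    - [0, 0.7, 0]
  turn:
    - [0, 0, 0]
    - [0, 0, 0]
    - [0, 0, 0]
    - [0, 0, 0]
    - [0, 0, 0]

```text
time: 30.25
position: [0.5549, 0.1502, 0.1261]
tool_rot: [-0.512, 0.488, 0.512, 0.487]
ft_force: [-0.4, -0.3, -0.4]
grip_width: 0.0136
```

```bash
python3 -W ignore - <<'E'
from h import *
c,_=look('w13')
E
```

```text
scoop 0.66 [0.5503 0.2021] 3.9 0.108 [0.008 0.021 0.026] [305.4, 199.1]
scoop 0.58 [0.5536 0.1489] 2.9 0.117 [0.124 0.137 0.141] [250.4, 212.9]
t 30.25 tcp [0.5549 0.1502 0.1261] jawyaw 92.9 w 0.0136
```

View pics/w13.png

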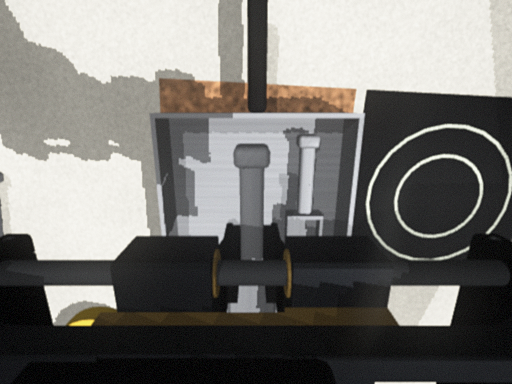

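Scoop 1 lies in the pan at (308,180), and the held scoop is over the middle slot.

Call:
step_arm:
  slide:
    - [0.03, 0.03, -0.4]
    - [0.03, 0.03, -0.8]
    - [0.03, 0.03, -1]
    - [0.03, 0.03, -1]
    - [0.03, 0.03, -1]
  turn:
    - [0, 0, 0]
    - [0, 0, 0]
    - [0, 0, 0]
    - [0, 0, 0]
    - [0, 0, 0]

```text
time: 30.9
position: [0.5586, 0.1537, 0.0267]
tool_rot: [-0.512, 0.487, 0.512, 0.487]
ft_force: [0.1, -0.4, 0.3]
grip_width: 0.0137
```

Call:
step_arm:
  slide:
    - [0, 0, -0.12]
    - [0, 0, -0.12]
    - [0, 0, -0.12]
  turn:
    - [0, 0, 0]
    - [0, 0, 0]
    - [0, 0, 0]

```text
time: 31.2
position: [0.5585, 0.1544, 0.0151]
tool_rot: [0.513, -0.487, -0.512, -0.487]
ft_force: [-0.1, -0.2, -1.3]
grip_width: 0.0138
```

Call:
step_arm:
  slide:
    - [0, 0, 0]
    - [0, 0, 0]
    - [0, 0, 0]
    - [0, 0, 0.5]
    - [0, 0, 1]
    - [0, 0, 1]
  turn:
    - [0, 0, 0]
    - [0, 0, 0]
    - [0, 0, 0]
    - [0, 0, 0]
    - [0, 0, 0]
    - [0, 0, 0]
  jaw: 0.3

```text
time: 31.8
position: [0.5632, 0.155, 0.1207]
tool_rot: [0.516, -0.484, -0.509, -0.491]
ft_force: [1.0, -0.4, 0.2]
grip_width: 0.0259
```

Call:
step_arm:
  slide:
    - [0, -0.5, 0]
    - [0, -1, 0]
    - [0, -1, 0]
  turn:
    - [0, 0, -0.02]
    - [0, 0, -0.024]
    - [0, 0, -0.024]
  jaw: 0.6

```text
time: 32.1
position: [0.5589, 0.0493, 0.1146]
tool_rot: [-0.474, 0.526, 0.472, 0.526]
ft_force: [0.8, 0.3, 0.4]
grip_width: 0.0429
```

Call:
step_arm:
  slide:
    - [0.1, -0.5, 0]
    - [0.3, -1, 0]
    - [0.3, -1, 0]
  turn:
    - [0, 0, 0]
    - [0, 0, 0]
    - [0, 0, 0]

```text
time: 32.4
position: [0.5917, -0.0506, 0.1148]
tool_rot: [-0.475, 0.525, 0.471, 0.526]
ft_force: [0.1, -0.6, 1.0]
grip_width: 0.0517
```

Call:
step_arm:
  slide:
    - [0.1, -0.5, 0]
    - [0.2, -0.82, 0]
    - [0.2, -0.82, -0.2]
    - [0.2, -0.82, -0.4]
    - [0.2, -0.82, -0.4]
  turn:
    - [0, 0, 0]
    - [0, 0, 0]
    - [0, 0, 0]
    - [0, 0, 0]
    - [0, 0, 0]

```text
time: 32.9
position: [0.6058, -0.1261, 0.0716]
tool_rot: [-0.472, 0.525, 0.477, 0.523]
ft_force: [-0.3, 0.6, -0.2]
grip_width: 0.0521
```

```bash
python3 -W ignore - <<'E'
from h import *
c,_=look('w14')
E
```

```text
tube 0.59 [ 0.5784 -0.3198] -3.3 0.098 [0.013 0.024 0.033] [7.6, 212.3]
scoop 0.9 [ 0.6036 -0.1278] -6.8 0.108 [0.004 0.017 0.022] [250.5, 217.7]
scoop 0.38 [0.566  0.0637] -177.2 0.164 [0.004 0.018 0.037] [494.1, 139.7]
t 32.9 tcp [ 0.6058 -0.1261  0.0716] jawyaw 84.3 w 0.0521
```

View pics/w14.png

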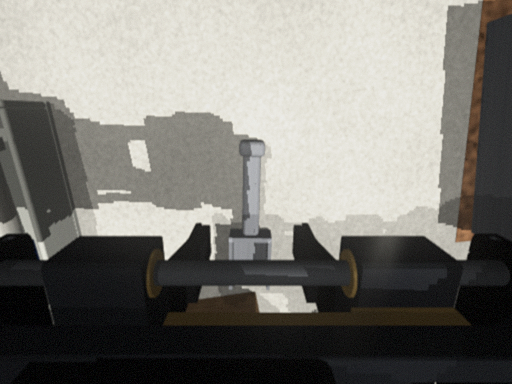

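Scoop B is centred (251,190). I go down and pick it up.

Call:
step_arm:
  slide:
    - [0.04, -0.01, -0.3]
    - [0.04, -0.01, -0.6]
    - [0.04, -0.01, -0.66]
    - [0.04, -0.01, -0.66]
  turn:
    - [0, 0, 0]
    - [0, 0, 0]
    - [0, 0, 0]
    - [0, 0, 0]

```text
time: 33.45
position: [0.6119, -0.128, 0.0085]
tool_rot: [-0.474, 0.524, 0.475, 0.524]
ft_force: [0.4, -0.1, 0.2]
grip_width: 0.0521
```

Call:
step_arm:
  slide:
    - [0, 0, 0]
    - [0, 0, 0]
    - [0, 0, 0]
    - [0, 0, 0]
    - [0, 0, 0]
    - [0, 0, 0]
    - [0, 0, 0.5]
    - [0, 0, 1]
    - [0, 0, 1]
  turn:
    - [0, 0, 0]
    - [0, 0, 0]
    - [0, 0, 0]
    - [0, 0, 0]
    - [0, 0, 0]
    - [0, 0, 0]
    - [0, 0, 0]
    - [0, 0, 0]
    - [0, 0, 0]
  jaw: 0

```text
time: 34.35
position: [0.6171, -0.1305, 0.115]
tool_rot: [-0.479, 0.522, 0.47, 0.526]
ft_force: [0.7, 0.2, -0.6]
grip_width: 0.0138
```

Call:
step_arm:
  slide:
    - [-0.1, 0.5, 0.2]
    - [-0.3, 1, 0.2]
    - [-0.3, 1, 0.2]
  turn:
    - [0, 0, 0.015]
    - [0, 0, 0.024]
    - [0, 0, 0.024]

```text
time: 34.65
position: [0.5784, -0.0238, 0.1283]
tool_rot: [-0.511, 0.487, 0.515, 0.486]
ft_force: [-0.4, 0.0, -1.1]
grip_width: 0.0129
```

Call:
step_arm:
  slide:
    - [-0.1, 0.5, 0]
    - [-0.2, 1, 0]
    - [-0.2, 1, 0]
    - [-0.2, 1, 0]
    - [-0.2, 1, 0]
  turn:
    - [0, 0, 0]
    - [0, 0, 0]
    - [0, 0, 0]
    - [0, 0, 0]
    - [0, 0, 0]

```text
time: 35.15
position: [0.5627, 0.0706, 0.1283]
tool_rot: [0.513, -0.487, -0.512, -0.487]
ft_force: [1.0, -0.4, -0.6]
grip_width: 0.0132
```

```bash
python3 -W ignore - <<'E'
from h import *
c,_=look('w15')
E
```

```text
tube 0.64 [ 0.7161 -0.1325] 21.4 0.062 [0.004 0.021 0.047] [62.9, 303.7]
scoop 0.9 [0.5552 0.1518] 4.2 0.113 [0.008 0.021 0.026] [333.6, 197.6]
scoop 0.79 [0.5627 0.2038] 8.6 0.132 [0.008 0.02  0.025] [386.7, 209.1]
scoop 0.78 [0.5607 0.0692] 2.7 0.122 [0.124 0.137 0.141] [254.4, 211.2]
t 35.15 tcp [0.5627 0.0706 0.1283] jawyaw 92.9 w 0.0132
```

View pics/w15.png

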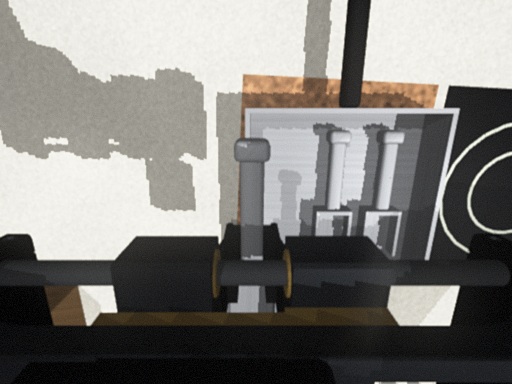

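Call:
step_arm:
  slide:
    - [0, 0.33, 0]
    - [0, 0.33, -0.3]
    - [0, 0.33, -0.7]
    - [0, 0.33, -1]
    - [0, 0.33, -1]
    - [0, 0.33, -1]
  turn:
    - [0, 0, 0]
    - [0, 0, 0]
    - [0, 0, 0]
    - [0, 0, 0]
    - [0, 0, 0]
    - [0, 0, 0]

```text
time: 35.9
position: [0.5625, 0.1035, 0.0284]
tool_rot: [-0.512, 0.488, 0.512, 0.487]
ft_force: [1.0, -0.4, -1.3]
grip_width: 0.0136
```

Call:
step_arm:
  slide:
    - [0, 0, -0.13]
    - [0, 0, -0.13]
    - [0, 0, -0.13]
  turn:
    - [0, 0, 0]
    - [0, 0, 0]
    - [0, 0, 0]

```text
time: 36.2
position: [0.5627, 0.1043, 0.0163]
tool_rot: [0.513, -0.487, -0.512, -0.487]
ft_force: [0.0, -0.4, -0.8]
grip_width: 0.0136
```

Call:
step_arm:
  slide:
    - [0, 0, 0]
    - [0, 0, 0]
    - [0, 0, 0]
    - [0, 0, 0.5]
    - [0, 0, 1]
    - [0, 0, 1]
  turn:
    - [0, 0, 0]
    - [0, 0, 0]
    - [0, 0, 0]
    - [0, 0, 0]
    - [0, 0, 0]
    - [0, 0, 0]
  jaw: 0.3

```text
time: 36.8
position: [0.5672, 0.1045, 0.1216]
tool_rot: [0.516, -0.484, -0.509, -0.49]
ft_force: [1.1, 0.8, -0.1]
grip_width: 0.026
```

Call:
step_arm:
  slide:
    - [-0.5, 0.2, 0.3]
    - [-1, 0.45, 0.3]
    - [-1, 0.45, 0.3]
  turn:
    - [0, 0, 0]
    - [0, 0, 0]
    - [0, 0, 0]
  jaw: 0.5

```text
time: 37.1
position: [0.4563, 0.1505, 0.1456]
tool_rot: [-0.511, 0.488, 0.514, 0.485]
ft_force: [0.4, -0.1, 0.4]
grip_width: 0.0403
```

Call:
step_arm:
  slide:
    - [-0.3, 0, 0]
    - [-0.3, 0, 0]
    - [-0.3, 0, 0]
    - [-0.3, 0, 0]
  turn:
    - [0, 0, 0]
    - [0, 0, 0]
    - [0, 0, 0]
    - [0, 0, 0]

```text
time: 37.5
position: [0.4341, 0.1493, 0.1457]
tool_rot: [0.513, -0.487, -0.512, -0.488]
ft_force: [0.7, 0.4, -0.6]
grip_width: 0.0438
```

```bash
python3 -W ignore - <<'E'
from h import *
c,_=look('w16')
for t,z in(('pan',0),('pan_handle',.036),('hotplate',0)):
  for s in vision.spot_point(c,t): print(t,s['p'],s['centre'],atz(c,s['centre'],z).round(4))
c,_=look('s16','side')
for f in fit(c,'hotplate'): print(f)
c,_=look('c16','scene')
for f in fit(c,'hotplate'): print(f)
E
```

```text
scoop 0.97 [0.5797 0.2011] 18.8 0.05 [0.008 0.021 0.026] [292.5, 302.7]
scoop 0.86 [0.5852 0.1084] -21.5 0.047 [0.008 0.017 0.025] [212.0, 303.6]
scoop 0.7 [0.5509 0.1525] 2.2 0.106 [0.006 0.021 0.026] [251.6, 290.7]
t 37.5 tcp [0.4341 0.1493 0.1457] jawyaw 92.9 w 0.0438
pan 0.71 [252.0, 281.8] [0.5662 0.1553 0.    ]
pan_handle 0.61 [252.3, 191.2] [0.4353 0.149  0.036 ]
tube 0.87 [ 0.5854 -0.3373] -2.7 0.117 [0.007 0.034 0.043] [324.9, 287.5]
tube 0.77 [ 0.5815 -0.3875] -3.4 0.117 [0.015 0.035 0.043] [343.9, 304.7]
tube 0.73 [ 0.5795 -0.4371] -2.6 0.116 [0.022 0.035 0.044] [351.0, 323.1]
tube 0.47 [0.5649 0.1045] -169.8 0.13 [0.006 0.018 0.025] [240.8, 180.5]
scoop 0.77 [0.5628 0.2016] 8.2 0.13 [0.007 0.018 0.026] [227.8, 155.3]
scoop 0.72 [0.5678 0.1047] 8.9 0.136 [0.006 0.018 0.026] [242.3, 180.2]
scoop 0.63 [0.5656 0.1512] 6.1 0.132 [0.006 0.017 0.025] [234.8, 168.3]
scoop 0.63 [0.5505 0.1504] -82.6 0.184 [0.002 0.015 0.046] [226.2, 166.2]
t 37.8 tcp [0.4328 0.1492 0.1454] jawyaw 92.9 w 0.0437
(0.75, ((0.5415703058242798, 0.25190916657447815), (0.4185919463634491, 0.22783666849136353), 80.54439544677734), array([-0.003,  0.001,  0.239]))
tube 0.69 [ 0.5863 -0.3249] -4.2 0.116 [0.015 0.034 0.046] [194.9, 162.2]
tube 0.65 [ 0.5747 -0.4238] 2.1 0.128 [0.016 0.033 0.043] [184.0, 146.1]
tube 0.52 [ 0.5854 -0.3731] -4.8 0.114 [0.016 0.032 0.043] [192.0, 156.1]
tube 0.31 [0.5657 0.2057] -2.4 0.131 [0.007 0.018 0.026] [282.3, 257.7]
scoop 0.94 [0.5662 0.1071] 1.2 0.124 [0.005 0.017 0.027] [264.2, 237.9]
scoop 0.73 [0.5731 0.1567] 2.4 0.144 [0.005 0.017 0.028] [272.0, 247.2]
scoop 0.56 [0.559 0.205] -2.0 0.124 [0.006 0.018 0.026] [283.3, 254.3]
t 38.0 tcp [0.4323 0.1493 0.1455] jawyaw 92.9 w 0.0436
(0.82, ((0.5555302500724792, 0.3499526381492615), (0.21747611463069916, 0.1999502182006836), 1.2193052768707275), array([-0.003,  0.001,  0.005]))
```

View pics/w16.png

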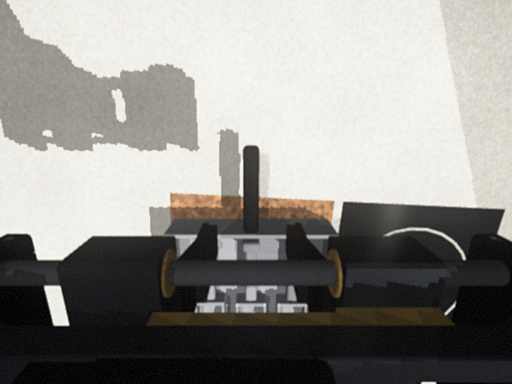

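View pics/s16.png

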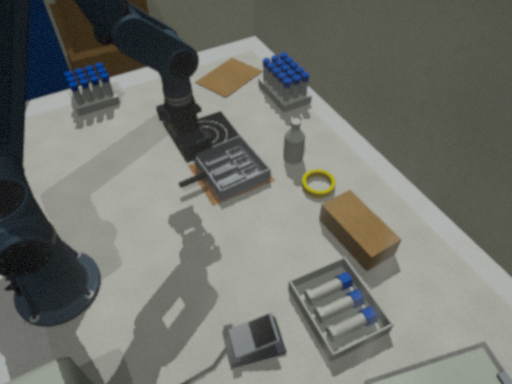

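View pics/c16.png

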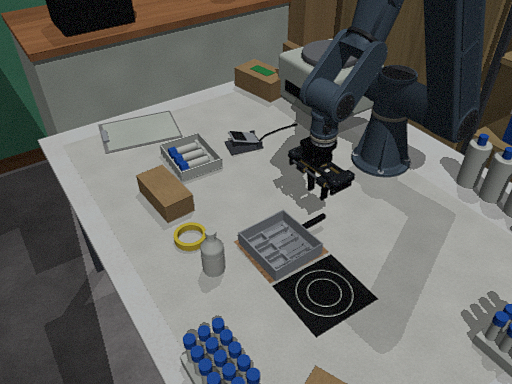

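The side and scene views show all three tubes in the tray and all three scoops side by side in the pan (scene 282,243); nothing loose remains. I'll pin down the hotplate centre from its rings.

```bash
cat >> h.py <<'E'
def plate(c):
    s=vision.silhouettes(c,'hotplate')[0];m=s['mask']
    m=cv2.morphologyEx(m.astype(np.uint8),cv2.MORPH_CLOSE,np.ones((9,9)))
    rr,cc=np.nonzero(m);P=np.array([atz(c,(a,b),0)[:2] for a,b in zip(cc,rr)])
    g=c['image'][rr,cc].astype(int).min(1)
    W=P[g>110];cen=np.array([.556,.351])
    r=np.linalg.norm(W-cen,axis=1)
    print('plate p',s['p'],'rect',cv2.minAreaRect(P.astype(np.float32)),'hist',np.histogram(r,bins=np.arange(0.02,.13,.01))[0])
    from scipy.optimize import least_squares
    W=W[r<.09]
    f=least_squares(lambda p:np.minimum(abs(np.linalg.norm(W-p[:2],axis=1)-p[2]),abs(np.linalg.norm(W-p[:2],axis=1)-p[3])),[.556,.351,.05,.08],loss='soft_l1',f_scale=.004)
    print('rings',f.x.round(4),len(W))
E
python3 - <<'E'
from h import *
plate(vision.camera('scene')); plate(vision.camera('side'))
c=vision.camera('scene')
for s in vision.spot_point(c,'pan_handle'): print(atz(c,s['centre'],.036))
E
```

```text
plate p 0.91 rect ((0.5557817816734314, 0.3494977355003357), (0.19344434142112732, 0.20955447852611542), 89.66876983642578) hist [  0   0  62   0   0 117   0   6   6   4]
rings [0.5558 0.3502 0.0452 0.0754] 179
plate p 0.59 rect ((0.5562278032302856, 0.35377341508865356), (0.2275957465171814, 0.17334997653961182), 7.211087226867676) hist [0 0 0 0 0 0 0 2 8 9]
rings [0.556 0.351 0.05  0.08 ] 0
[0.43853117 0.15219017 0.036     ]
```

Call:
step_arm:
  slide:
    - [0.01, 0, -0.4]
    - [0.01, 0, -0.8]
    - [0.01, 0, -1]
    - [0.01, 0, -1]
    - [0.01, 0, -1]
  turn:
    - [0, 0, 0]
    - [0, 0, 0]
    - [0, 0, 0]
    - [0, 0, 0]
    - [0, 0, 0]

```text
time: 39.0
position: [0.4333, 0.1494, 0.0456]
tool_rot: [-0.512, 0.487, 0.513, 0.487]
ft_force: [0.1, 0.7, -0.0]
grip_width: 0.0433
```

Call:
step_arm:
  slide:
    - [0, 0, -0.22]
    - [0, 0, -0.22]
    - [0, 0, -0.22]
  turn:
    - [0, 0, 0]
    - [0, 0, 0]
    - [0, 0, 0]

```text
time: 39.3
position: [0.4338, 0.1495, 0.0246]
tool_rot: [0.513, -0.487, -0.512, -0.487]
ft_force: [-0.1, -0.5, -0.1]
grip_width: 0.0437
```

Call:
step_arm:
  slide:
    - [0, 0, 0]
    - [0, 0, 0]
    - [0, 0, 0]
    - [0, 0, 0]
    - [0, 0, 0]
    - [0, 0, 0]
  turn:
    - [0, 0, 0]
    - [0, 0, 0]
    - [0, 0, 0]
    - [0, 0, 0]
    - [0, 0, 0]
    - [0, 0, 0]
  jaw: 0
  newtons: 40

```text
time: 39.9
position: [0.4334, 0.1493, 0.0239]
tool_rot: [0.513, -0.487, -0.512, -0.487]
ft_force: [-0.2, -1.0, 6.0]
grip_width: 0.0161
```

Call:
step_arm:
  slide:
    - [0, 0.05, 0]
    - [0, 0.12, 0]
    - [0, 0.22, 0]
    - [0, 0.34, 0]
    - [0, 0.46, 0]
    - [0, 0.58, 0]
    - [0, 0.7, 0]
    - [0, 0.82, 0]
    - [0, 0.92, 0]
    - [0, 1, 0]
  turn:
    - [0, 0, 0]
    - [0, 0, 0]
    - [0, 0, 0]
    - [0, 0, 0]
    - [0, 0, 0]
    - [0, 0, 0]
    - [0, 0, 0]
    - [0, 0, 0]
    - [0, 0, 0]
    - [0, 0, 0]

```text
time: 40.9
position: [0.4329, 0.2486, 0.0239]
tool_rot: [0.512, -0.488, -0.512, -0.487]
ft_force: [0.8, -8.2, 6.9]
grip_width: 0.0158
```

Call:
step_arm:
  slide:
    - [-0.01, 0.1, 0]
    - [-0.02, 0.22, 0]
    - [-0.03, 0.34, 0]
    - [-0.04, 0.46, 0]
    - [-0.05, 0.58, 0]
    - [-0.06, 0.7, 0]
    - [-0.07, 0.8, 0]
    - [-0.08, 0.9, 0]
    - [-0.09, 0.96, 0]
    - [-0.09, 1, 0]
    - [-0.09, 1, 0]
    - [-0.09, 1, 0]
  turn:
    - [0, 0, -0.001]
    - [0, 0, -0.002]
    - [0, 0, -0.003]
    - [0, 0, -0.004]
    - [0, 0, -0.005]
    - [0, 0, -0.006]
    - [0, 0, -0.007]
    - [0, 0, -0.008]
    - [0, 0, -0.008]
    - [0, 0, -0.008]
    - [0, 0, -0.008]
    - [0, 0, -0.008]

```text
time: 42.1
position: [0.4238, 0.3485, 0.0239]
tool_rot: [-0.5, 0.501, 0.5, 0.5]
ft_force: [0.5, -4.1, 6.0]
grip_width: 0.0159
```

```bash
python3 -W ignore - <<'E'
from h import *
c,_=look('w17')
c,_=look('s17','side')
c,_=look('c17','scene')
E
```

```text
t 42.1 tcp [0.4238 0.3485 0.0239] jawyaw 89.9 w 0.0159
tube 0.97 [ 0.5784 -0.4374] -4.0 0.115 [0.02  0.035 0.044] [349.9, 322.1]
tube 0.87 [ 0.581  -0.3869] -3.7 0.116 [0.008 0.035 0.043] [340.3, 303.2]
tube 0.78 [ 0.5846 -0.338 ] -4.0 0.116 [0.019 0.035 0.044] [325.4, 287.4]
scoop 0.71 [0.5636 0.3938] 4.7 0.129 [0.003 0.017 0.025] [202.8, 121.3]
scoop 0.67 [0.5549 0.3433] 2.7 0.129 [0.005 0.018 0.026] [206.4, 132.4]
scoop 0.47 [ 0.5822 -0.3875] -3.5 0.119 [0.016 0.035 0.043] [340.7, 303.9]
t 42.25 tcp [0.4238 0.3485 0.0239] jawyaw 89.9 w 0.0156
tube 0.68 [ 0.5871 -0.3225] -2.3 0.115 [0.02  0.033 0.043] [193.6, 164.9]
tube 0.64 [ 0.5845 -0.3717] -3.0 0.113 [0.02  0.034 0.044] [192.6, 154.8]
tube 0.56 [ 0.5823 -0.4235] -3.3 0.115 [0.017 0.033 0.044] [184.1, 148.0]
scoop 0.78 [0.5544 0.3472] -4.1 0.124 [0.007 0.018 0.026] [316.7, 289.6]
scoop 0.72 [0.5527 0.298 ] -3.4 0.127 [0.005 0.017 0.027] [306.0, 276.1]
scoop 0.36 [ 0.5813 -0.4238] -3.9 0.117 [0.014 0.033 0.044] [182.4, 147.6]
t 42.4 tcp [0.4238 0.3485 0.0239] jawyaw 89.9 w 0.0155
```

View pics/w17.png

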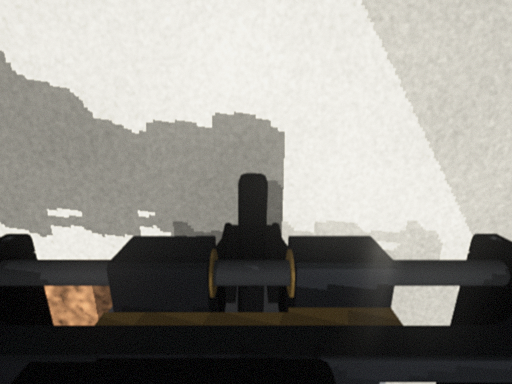

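View pics/c17.png

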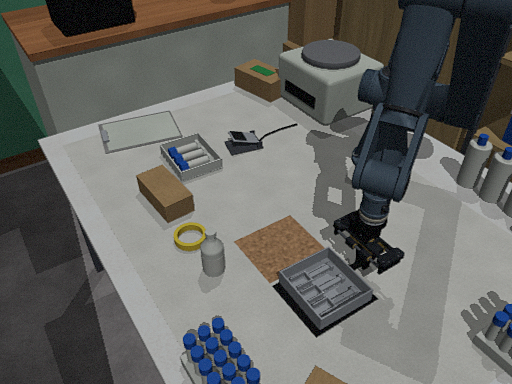

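Call:
step_arm:
  slide:
    - [0, 0, 0]
    - [0, 0, 0]
    - [0, 0, 0]
    - [0, 0, 0.5]
    - [0, 0, 1]
    - [0, 0, 1]
    - [0, 0, 1]
  turn:
    - [0, 0, 0]
    - [0, 0, 0]
    - [0, 0, 0]
    - [0, 0, 0]
    - [0, 0, 0]
    - [0, 0, 0]
    - [0, 0, 0]
  jaw: 0.5

```text
time: 43.25
position: [0.4249, 0.35, 0.1247]
tool_rot: [-0.501, 0.499, 0.5, 0.501]
ft_force: [-0.5, -0.1, 0.0]
grip_width: 0.0432
```

Call:
step_arm:
  slide:
    - [0, -0.4, 0.6]
    - [0, -0.8, 0.9]
    - [0, -0.8, 0.9]
    - [0, -0.8, 0.9]
  turn:
    - [0, 0, 0]
    - [0, 0, 0]
    - [0, 0, 0]
    - [0, 0, 0]

```text
time: 43.65
position: [0.4245, 0.268, 0.2141]
tool_rot: [-0.5, 0.5, 0.499, 0.501]
ft_force: [0.5, 0.1, 0.4]
grip_width: 0.0436
```

```bash
python3 -W ignore - <<'E'
from h import *
for n in('wrist','scene','side'):
    print(n)
    c,_=look(n[0]+'18',n)
    for t,z in(('pan',0),('pan_handle',.036)):
        for s in vision.spot_point(c,t): print(t,s['p'],atz(c,s['centre'],z).round(4))
    for f in fit(c,'pan')[:1]:print(f)
    P=panfit(c);k=(P[:,2]>.041)&(P[:,2]<.05);Q=P[k];Q=Q[Q[:,0]>.462]
    print('rim',cv2.minAreaRect(Q[:,:2].astype(np.float32)),Q.min(0),Q.max(0))
E
```

```text
wrist
scoop 0.91 [0.5154 0.3712] 166.7 0.057 [0.01  0.021 0.026] [326.3, 226.9]
scoop 0.79 [0.5539 0.294 ] -0.9 0.135 [0.008 0.021 0.026] [271.3, 247.9]
scoop 0.52 [0.5017 0.3981] -3.2 0.024 [0.015 0.023 0.026] [349.0, 223.0]
scoop 0.33 [0.4856 0.3314] 112.8 0.178 [0.004 0.008 0.046] [295.3, 221.9]
t 43.65 tcp [0.4245 0.268  0.2141] jawyaw 89.9 w 0.0436
pan 0.71 [0.5532 0.3445 0.    ]
pan_handle 0.74 [0.425  0.3462 0.036 ]
(0.66, ((0.5077592134475708, 0.3566352427005768), (0.25780633091926575, 0.20496714115142822), 0.07005386054515839), array([0.002, 0.013, 0.047]))
rim ((0.5414402484893799, 0.3456437885761261), (0.18104621767997742, 0.15898890793323517), 89.33829498291016) [0.46201161 0.25425465 0.04101789] [0.61988452 0.43690275 0.04755828]
scene
tube 0.69 [ 0.5871 -0.3244] -0.3 0.117 [0.019 0.034 0.045] [195.1, 163.6]
tube 0.67 [ 0.58   -0.4244] 0.9 0.154 [0.011 0.033 0.044] [183.0, 148.9]
tube 0.54 [ 0.5838 -0.3756] 0.6 0.116 [0.015 0.032 0.043] [190.1, 154.5]
scoop 0.67 [0.5586 0.3657] -14.7 0.14 [0.005 0.017 0.027] [320.5, 294.7]
scoop 0.6 [0.5499 0.4007] -3.5 0.137 [0.005 0.01
[... 660 characters left out ...]

tube 0.68 [ 0.5789 -0.4378] -3.2 0.115 [0.023 0.035 0.043] [352.7, 325.8]
scoop 0.66 [0.5532 0.2984] -171.4 0.131 [0.006 0.019 0.026] [213.7, 139.9]
scoop 0.56 [0.5587 0.3994] 6.7 0.129 [0.006 0.018 0.026] [202.5, 119.5]
t 44.35 tcp [0.4242 0.2695 0.2135] jawyaw 90.0 w 0.0437
pan 0.74 [ 0.557   0.3519 -0.    ]
pan 0.59 [ 0.754  -0.2242  0.    ]
pan_handle 0.6 [0.4206 0.3508 0.036 ]
(0.63, ((0.515954852104187, 0.3730863034725189), (0.24653901159763336, 0.2704245150089264), 88.23828125), array([0.001, 0.024, 0.047]))
rim ((0.5514447093009949, 0.34323883056640625), (0.189081609249115, 0.17842495441436768), 88.31697845458984) [0.46209876 0.24838076 0.04102216] [0.64205026 0.43972719 0.04997249]
```

View pics/w18.png

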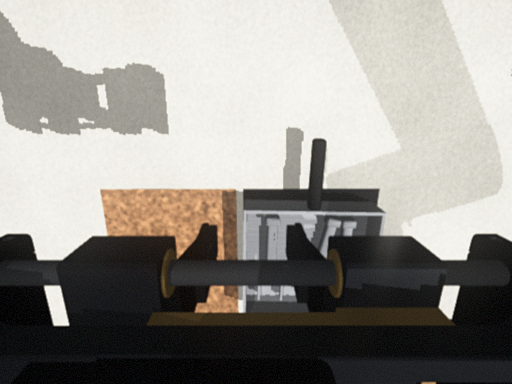

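View pics/s18.png

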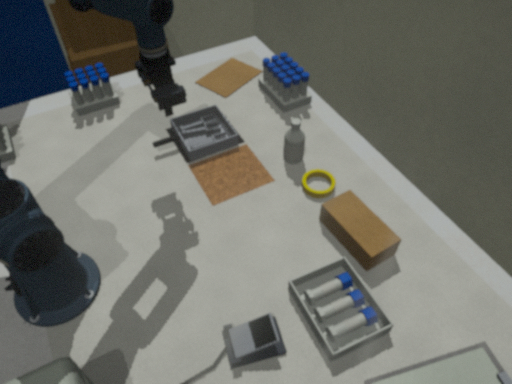

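The pan sits about 4 mm short in y (rim mid 0.346 against plate 0.350; no black strip shows on its left side at 244,250 in the wrist view). I'll re-grip and nudge it along.

Call:
step_arm:
  slide:
    - [0, 0.5, -0.3]
    - [0, 0.79, -0.9]
    - [0, 0.79, -0.9]
    - [0, 0.79, -0.9]
  turn:
    - [0, 0, 0]
    - [0, 0, 0]
    - [0, 0, 0]
    - [0, 0, 0]

```text
time: 45.1
position: [0.4222, 0.3486, 0.1206]
tool_rot: [-0.5, 0.501, 0.501, 0.497]
ft_force: [-0.4, -0.3, 0.8]
grip_width: 0.0433
```

Call:
step_arm:
  slide:
    - [0, 0, -0.4]
    - [0, 0, -0.8]
    - [0, 0, -1]
    - [0, 0, -1]
  turn:
    - [0, 0, 0]
    - [0, 0, 0]
    - [0, 0, 0]
    - [0, 0, 0]

```text
time: 45.5
position: [0.4233, 0.347, 0.0222]
tool_rot: [-0.5, 0.502, 0.5, 0.499]
ft_force: [0.0, -0.4, 0.2]
grip_width: 0.0434
```

Call:
step_arm:
  slide:
    - [0, 0, 0]
    - [0, 0, 0]
    - [0, 0, 0]
    - [0, 0, 0]
    - [0, 0, 0]
  turn:
    - [0, 0, 0]
    - [0, 0, 0]
    - [0, 0, 0]
    - [0, 0, 0]
    - [0, 0, 0]
  jaw: 0

```text
time: 46.0
position: [0.4249, 0.3486, 0.0247]
tool_rot: [-0.5, 0.5, 0.5, 0.501]
ft_force: [-1.1, -0.5, 6.2]
grip_width: 0.0158
```

Call:
step_arm:
  slide:
    - [0, 0.02, 0]
    - [0, 0.04, 0]
    - [0, 0.05, 0]
    - [0, 0.05, 0]
    - [0, 0.05, 0]
  turn:
    - [0, 0, 0.001]
    - [0, 0, 0.002]
    - [0, 0, 0.002]
    - [0, 0, 0.002]
    - [0, 0, 0.002]

```text
time: 46.5
position: [0.4244, 0.3516, 0.0246]
tool_rot: [0.503, -0.498, -0.502, -0.496]
ft_force: [1.4, -7.5, 8.9]
grip_width: 0.0151
```

Call:
step_arm:
  slide:
    - [0, 0, 0]
    - [0, 0, 0]
    - [0, 0, 0]
    - [0, 0, 0.5]
    - [0, 0, 1]
    - [0, 0, 1]
    - [0, 0, 1]
  turn:
    - [0, 0, 0]
    - [0, 0, 0]
    - [0, 0, 0]
    - [0, 0, 0]
    - [0, 0, 0]
    - [0, 0, 0]
    - [0, 0, 0]
  jaw: 0.5

```text
time: 47.2
position: [0.4248, 0.3541, 0.1247]
tool_rot: [0.504, -0.496, -0.503, -0.498]
ft_force: [-0.3, 0.2, -0.9]
grip_width: 0.0436
```

Call:
step_arm:
  slide:
    - [0, -0.4, 0.6]
    - [0, -0.8, 0.9]
    - [0, -0.8, 0.9]
    - [0, -0.8, 0.9]
  turn:
    - [0, 0, 0]
    - [0, 0, 0]
    - [0, 0, 0]
    - [0, 0, 0]

```text
time: 47.6
position: [0.4245, 0.2721, 0.2141]
tool_rot: [0.503, -0.497, -0.502, -0.498]
ft_force: [1.0, 1.2, -0.2]
grip_width: 0.0435
```

```bash
python3 -W ignore - <<'E'
from h import *
for n in('wrist','scene'):
    print(n)
    c,_=look(n[0]+'19',n)
    for t,z in(('pan',0),('pan_handle',.036)):
        for s in vision.spot_point(c,t)[:1]: print(t,s['p'],atz(c,s['centre'],z).round(4))
    P=panfit(c);k=(P[:,2]>.041)&(P[:,2]<.05);Q=P[k];Q=Q[Q[:,0]>.462]
    print('rim',cv2.minAreaRect(Q[:,:2].astype(np.float32)),Q.min(0),Q.max(0))
    if n=='scene':
        im=c['image'][230:350,230:400,::-1];cv2.imwrite('pics/c19z.png',cv2.resize(im,None,fx=4,fy=4,interpolation=cv2.INTER_CUBIC))
E
```

```text
wrist
scoop 0.7 [0.5136 0.3752] 167.0 0.054 [0.011 0.021 0.026] [326.1, 232.5]
scoop 0.62 [0.5028 0.4017] 4.2 0.027 [0.005 0.022 0.025] [345.6, 226.5]
t 47.6 tcp [0.4245 0.2721 0.2141] jawyaw 90.6 w 0.0435
pan 0.79 [0.5605 0.3459 0.    ]
pan_handle 0.77 [0.4253 0.3533 0.036 ]
rim ((0.5419731140136719, 0.3479856252670288), (0.18023866415023804, 0.15994757413864136), 88.80854797363281) [0.46204035 0.25656087 0.04101423] [0.62012183 0.4394391  0.04776363]
scene
tube 0.5 [ 0.5872 -0.3241] -1.7 0.115 [0.019 0.033 0.045] [192.6, 162.3]
tube 0.49 [ 0.5829 -0.4231] -4.7 0.115 [0.018 0.033 0.044] [182.9, 148.7]
scoop 0.91 [0.5552 0.4047] -4.8 0.126 [0.007 0.018 0.027] [330.9, 304.5]
scoop 0.81 [0.5534 0.3717] -14.5 0.124 [0.006 0.019 0.026] [324.4, 296.9]
scoop 0.67 [0.5467 0.3014] -1.3 0.138 [0.006 0.016 0.026] [308.0, 275.7]
t 47.9 tcp [0.4234 0.2739 0.212 ] jawyaw 90.8 w 0.0437
pan 0.79 [ 0.5636  0.3487 -0.    ]
pan_handle 0.62 [0.5599 0.31   0.036 ]
rim ((0.5515301823616028, 0.35002854466438293), (0.18321801722049713, 0.1778087168931961), 89.12139892578125) [0.46265727 0.25788571 0.04102793] [0.64176423 0.44259942 0.04990136]
```

View pics/c19z.png

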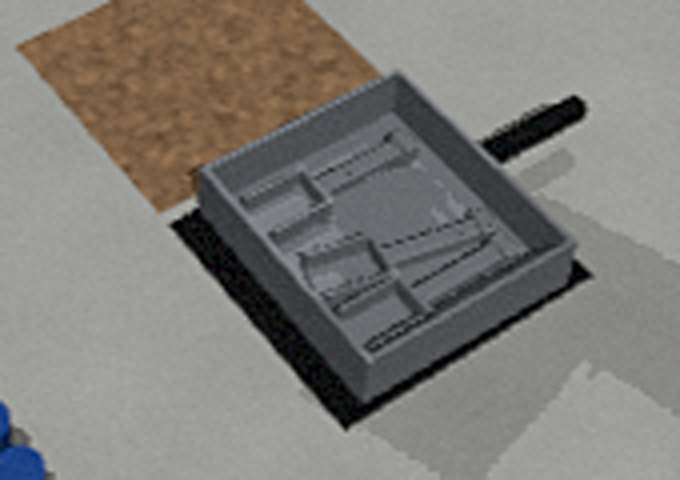

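View pics/w19.png

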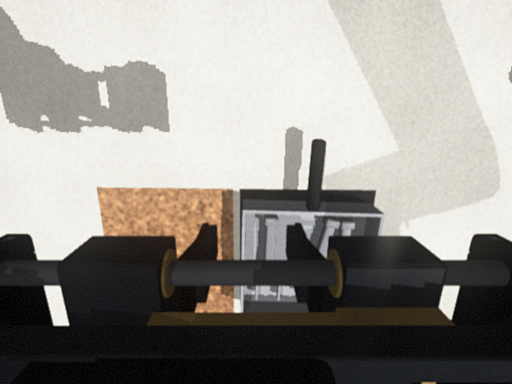

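The pan is now centred, with rim mid about (0.556, 0.349) against plate (0.556, 0.350). Black shows on its sides and the scoops lie inside. Next comes the pedal.

Call:
step_arm:
  slide:
    - [0, -0.5, 0]
    - [0, -1, 0]
    - [0, -1, 0]
  turn:
    - [0, 0, 0]
    - [0, 0, 0]
    - [0, 0, 0]
  jaw: 0

```text
time: 48.5
position: [0.424, 0.1691, 0.2134]
tool_rot: [0.502, -0.499, -0.502, -0.497]
ft_force: [1.0, 0.8, 0.6]
grip_width: 0.0269
```

Call:
step_arm:
  slide:
    - [0, -0.5, 0]
    - [0, -1, 0]
    - [0, -1, 0]
  turn:
    - [0, 0, 0]
    - [0, 0, 0]
    - [0, 0, 0]

```text
time: 48.8
position: [0.4253, 0.0691, 0.2138]
tool_rot: [0.502, -0.499, -0.501, -0.498]
ft_force: [1.0, 0.8, 0.2]
grip_width: 0.0048
```

Call:
step_arm:
  slide:
    - [0, -0.5, 0]
    - [0, -1, 0]
    - [0, -1, 0]
  turn:
    - [0, 0, 0]
    - [0, 0, 0]
    - [0, 0, 0]

```text
time: 49.1
position: [0.4263, -0.0311, 0.214]
tool_rot: [0.503, -0.498, -0.5, -0.499]
ft_force: [0.5, 0.7, 0.6]
grip_width: 0.0006
```

Call:
step_arm:
  slide:
    - [0, -0.5, 0]
    - [0, -1, 0]
    - [0, -1, 0]
  turn:
    - [0, 0, 0]
    - [0, 0, 0]
    - [0, 0, 0]

```text
time: 49.4
position: [0.4267, -0.1311, 0.2141]
tool_rot: [0.504, -0.498, -0.5, -0.498]
ft_force: [0.1, 0.7, 1.4]
grip_width: 0.0006
```

Call:
step_arm:
  slide:
    - [0, -0.5, 0]
    - [0, -1, 0]
    - [0, -1, 0]
  turn:
    - [0, 0, 0]
    - [0, 0, 0]
    - [0, 0, 0]

```text
time: 49.7
position: [0.4269, -0.2313, 0.2141]
tool_rot: [0.504, -0.498, -0.5, -0.498]
ft_force: [0.2, -1.0, 1.1]
grip_width: 0.0005
```

Call:
step_arm:
  slide:
    - [0, -0.5, 0]
    - [0, -0.6, 0]
    - [0, -0.6, 0]
    - [0, -0.6, 0]
  turn:
    - [0, 0, 0]
    - [0, 0, 0]
    - [0, 0, 0]
    - [0, 0, 0]

```text
time: 50.1
position: [0.4243, -0.2841, 0.2131]
tool_rot: [-0.503, 0.496, 0.504, 0.497]
ft_force: [-0.7, 0.4, 0.1]
grip_width: 0.0005
```

```bash
python3 -W ignore - <<'E'
from h import *
c,_=look('w20')
for s in vision.spot_point(c,'pedal_pad'): print(s['p'],s['centre'],atz(c,s['centre'],.053).round(4))
for s in vision.silhouettes(c,'pedal_pad')[:1]:
    P,cc,rr=cloud(c,s['mask']); k=P[:,2]>.03; print(s['p'],cv2.minAreaRect(P[k][:,:2].astype(np.float32)),P[k].min(0),P[k].max(0))
E
```

```text
tube 0.82 [ 0.5595 -0.4413] -8.8 0.121 [0.009 0.032 0.043] [138.4, 244.0]
t 50.1 tcp [ 0.4243 -0.2841  0.2131] jawyaw 90.8 w 0.0005
0.56 [184.7, 151.1] [ 0.3928 -0.3624  0.053 ]
0.87 ((0.36696457862854004, -0.357394278049469), (0.07019388675689697, 0.09918251633644104), 77.74002838134766) [ 0.31343767 -0.40105852  0.03000904] [ 0.42104993 -0.31472726  0.06197034]
```

View pics/w20.png

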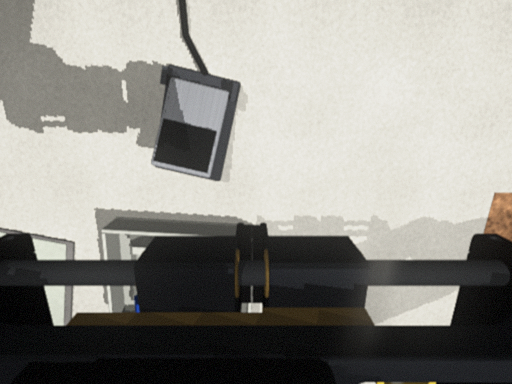

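The pedal's black pad shows at (185,148), which gives (0.392, -0.362). I move over it with closed fingers.

Call:
step_arm:
  slide:
    - [-0.32, -0.5, 0]
    - [-0.32, -0.78, -0.3]
    - [-0.32, -0.78, -0.8]
    - [-0.32, -0.78, -1]
    - [-0.32, -0.78, -1]
    - [-0.32, -0.78, -1]
  turn:
    - [0, 0, 0]
    - [0, 0, 0]
    - [0, 0, 0]
    - [0, 0, 0]
    - [0, 0, 0]
    - [0, 0, 0]

```text
time: 50.95
position: [0.3926, -0.3645, 0.1138]
tool_rot: [0.503, -0.497, -0.503, -0.497]
ft_force: [0.0, -0.7, -0.5]
grip_width: 0.0003
```

Call:
step_arm:
  slide:
    - [0, 0, -0.3]
    - [0, 0, -0.45]
    - [0, 0, -0.45]
    - [0, 0, -0.45]
  turn:
    - [0, 0, 0]
    - [0, 0, 0]
    - [0, 0, 0]
    - [0, 0, 0]

```text
time: 51.35
position: [0.3932, -0.3653, 0.0701]
tool_rot: [0.504, -0.497, -0.502, -0.496]
ft_force: [0.2, -0.5, 0.0]
grip_width: 0.0003
```

Call:
step_arm:
  slide:
    - [0, 0.02, -0.1]
    - [0, 0.02, -0.2]
    - [0, 0.02, -0.3]
    - [0, 0.02, -0.38]
    - [0, 0.02, -0.38]
    - [0, 0.02, -0.38]
  turn:
    - [0, 0, 0]
    - [0, 0, 0]
    - [0, 0, 0]
    - [0, 0, 0]
    - [0, 0, 0]
    - [0, 0, 0]

```text
time: 51.95
position: [0.3953, -0.3649, 0.0319]
tool_rot: [0.506, -0.497, -0.5, -0.497]
ft_force: [5.4, 1.5, 9.1]
grip_width: 0.0007
```

Call:
step_arm:
  slide:
    - [0, 0, -0.02]
    - [0, 0, -0.04]
    - [0, 0, -0.05]
    - [0, 0, -0.05]
  turn:
    - [0, 0, 0]
    - [0, 0, 0]
    - [0, 0, 0]
    - [0, 0, 0]

```text
time: 52.35
position: [0.3955, -0.3649, 0.0298]
tool_rot: [0.506, -0.497, -0.5, -0.497]
ft_force: [3.3, 4.4, 29.5]
grip_width: 0.0004
```

The force has jumped to 29.5 N at 29.8 mm, so the pedal is at its stop. I hold, then release.

Call:
step_arm:
  slide:
    - [0, 0, 0]
    - [0, 0, 0]
    - [0, 0, 0]
    - [0, 0, 0]
    - [0, 0, 0]
    - [0, 0, 0]
    - [0, 0, 0]
    - [0, 0, 0]
    - [0, 0, 0]
    - [0, 0, 0]
  turn:
    - [0, 0, 0]
    - [0, 0, 0]
    - [0, 0, 0]
    - [0, 0, 0]
    - [0, 0, 0]
    - [0, 0, 0]
    - [0, 0, 0]
    - [0, 0, 0]
    - [0, 0, 0]
    - [0, 0, 0]

```text
time: 53.35
position: [0.3955, -0.365, 0.0298]
tool_rot: [0.507, -0.497, -0.499, -0.497]
ft_force: [4.1, 4.6, 29.9]
grip_width: 0.0004
```

Call:
step_arm:
  slide:
    - [0, 0, 0.1]
    - [0, 0, 0.2]
    - [0, 0, 0.3]
    - [0, 0, 0.5]
    - [0, 0, 0.9]
    - [0, 0, 1]
  turn:
    - [0, 0, 0]
    - [0, 0, 0]
    - [0, 0, 0]
    - [0, 0, 0]
    - [0, 0, 0]
    - [0, 0, 0]

```text
time: 53.95
position: [0.3935, -0.364, 0.1284]
tool_rot: [0.505, -0.497, -0.501, -0.497]
ft_force: [-0.0, 0.7, -0.1]
grip_width: 0.0004
```

Call:
step_arm:
  slide:
    - [0.2, 0.8, 1]
    - [0.4, 0.9, 1]
    - [0.4, 0.9, 1]
    - [0.4, 0.9, 1]
    - [0.4, 0.9, 1]
    - [0.4, 0.9, 1]
  turn:
    - [0, 0, 0]
    - [0, 0, 0]
    - [0, 0, 0]
    - [0, 0, 0]
    - [0, 0, 0]
    - [0, 0, 0]

```text
time: 54.55
position: [0.4313, -0.2726, 0.2241]
tool_rot: [-0.502, 0.497, 0.504, 0.497]
ft_force: [0.1, 0.5, -0.3]
grip_width: 0.0002
```

```bash
python3 -W ignore - <<'E'
from h import *
c,_=look('w21')
for s in vision.silhouettes(c,'pedal_pad')[:1]:
    P,cc,rr=cloud(c,s['mask']); print(s['p'],np.percentile(P[:,2],[50,95,99]))
c,_=look('c21','scene')
c,_=look('s21','side')
for t in('gloves','tape','bottle'):
    for s in vision.spot_point(c,t)[:1]: print(t,s['p'],atz(c,s['centre'],0).round(4))
P=panfit(c);k=(P[:,2]>.041)&(P[:,2]<.05);Q=P[k];Q=Q[Q[:,0]>.462];print(Q.min(0),Q.max(0))
E
```

```text
tube 0.78 [ 0.5732 -0.4377] -9.3 0.109 [0.007 0.035 0.042] [137.6, 244.9]
tube 0.65 [ 0.5233 -0.3808] -93.2 0.025 [0.01  0.016 0.021] [178.2, 229.3]
t 54.55 tcp [ 0.4313 -0.2726  0.2241] jawyaw 90.7 w 0.0002
0.67 [0.04588402 0.05889116 0.05998806]
tube 0.61 [ 0.5814 -0.4237] -4.3 0.116 [0.019 0.033 0.044] [181.4, 149.0]
tube 0.53 [ 0.5837 -0.3717] -1.7 0.114 [0.017 0.033 0.043] [191.6, 157.9]
scoop 0.95 [0.5526 0.3009] -3.1 0.128 [0.006 0.017 0.026] [307.9, 275.8]
scoop 0.85 [0.552  0.4042] -3.2 0.135 [0.005 0.018 0.028] [332.2, 302.3]
scoop 0.74 [0.5561 0.3702] -14.3 0.138 [0.006 0.018 0.027] [323.4, 296.5]
t 54.75 tcp [ 0.4314 -0.273   0.2243] jawyaw 90.7 w 0.0005
tube 0.8 [ 0.5807 -0.3877] -4.7 0.116 [0.022 0.036 0.044] [341.8, 304.3]
tube 0.73 [ 0.5797 -0.4378] -2.8 0.116 [0.01  0.035 0.043] [355.2, 324.1]
tube 0.63 [ 0.5849 -0.3379] -2.9 0.117 [0.019 0.035 0.043] [326.0, 290.9]
t 54.9 tcp [ 0.4318 -0.273   0.2249] jawyaw 90.7 w 0.0006
gloves 0.89 [ 0.7441 -0.2249  0.    ]
tape 0.66 [ 0.7734 -0.0233 -0.    ]
bottle 0.69 [0.7703 0.1142 0.    ]
[0.46530421 0.2566022  0.04160156] [0.49355388 0.33982482 0.04782428]
```

View pics/s21.png

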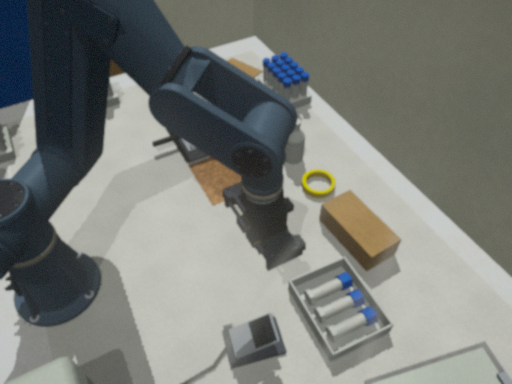

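View pics/c21.png

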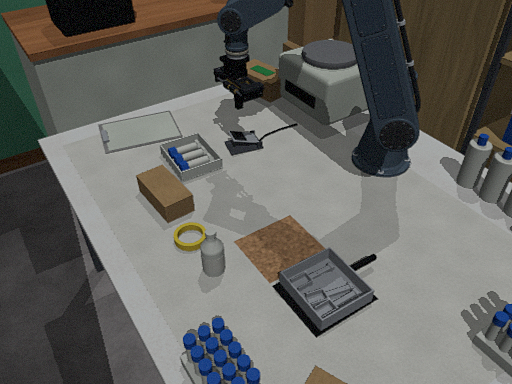

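Final views: tubes in the tray (side 341,304), pan with three scoops on the hotplate (scene 325,290), pedal back up (top edge 60 mm), and the tape, bottle and carton where they were. The gripper is clear of everything, so I hand in.

```bash
python3 -c "
from rig import hand_in; print(hand_in())"
```

```text
the job is handed in; nothing more can be done
None
```

I did the whole job in the order asked and handed it in at about 55 s of the 210 s. There is no verdict back.

- **Tubes:** all three lie in the white tray, with their highest points at 43–44 mm, just under the 45 mm rim.
- **Scoops:** all three lie in the pan, at or below about 28 mm. The last scene view put one of them about 14° askew after the slide, but it still lies flat inside.
- **Pan:** I slid it from the cork pad by its handle without lifting it. It first stopped about 4 mm short of centre, so I gripped the handle again and nudged it. It now sits at about (0.556, 0.349), against (0.556, 0.350) for the plate's rings, with up to about 1° of yaw left. The cameras differ by 2 mm or so on this, and the last side view could not confirm it because the arm was in the way.
- **Pedal:** I pressed it to its stop (tool at 29.8 mm, about 30 N), held it there for just over a second, and let it go. The wrist camera showed it back up at rest.
- **Tape, bottle and carton:** I did not touch them, and their last readings match the first within camera error (about 10 mm).

I noticed no knocked item or slackened grip during the run.

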